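Clear the gauge plate and set the tweezers to its scribed gap

ROBOT

A 6-joint arm with a two-finger parallel gripper is mounted at the origin on the work surface. World frame = base frame: x ahead of the robot, y to its left, z up, the work surface at z = 0. Lengths are in m, angles in rad, forces in N, time in s.
With the tool pointing down it reaches from about 0.375 to 0.9 m from the base axis. Payload 3.1 kg.
Tool frame: the origin (TCP) lies on the centre line of the jaws, within the pads' length; the fingertips stand robot.nose_length ahead of it and the grasp point (between the pads) lies 6 mm ahead of it (robot.nose_length is the distance from the TCP to the fingertips, in m); z points along the fingers, y is the line along which they close (so a half turn about z gives the same grasp; the last joint's range is limited). The gripper opens to 87 mm and grips with 3 to 60 N. Pads are 19 mm wide; open, the fingers measure 117 mm over their backs; the gripper's body (75 mm by 190 mm) begins 51 mm behind the grasp point.
Start: joints at [0.972, 0.527, 1.433, -0, 1.181, -0.178], TCP at [0.255, 0.57, 0.248] pointing down, gripper open.
Joint ranges: [-3.08, 3.08], [-0.75, 2.2], [0.22, 2.44], [-1.43, 4.57], [0, 2.65], [-2.85, 2.85]. Speed limits (rad/s): [2.79, 2.79, 3.14, 3.14, 3.14, 3.14].

INTERFACE

Orientations are given as a unit quaternion [x, y, z, w].
In Python, from rig import robot gives the robot as it stands.
- The arm moves only by the shell command python3 -m crank 'ROWS' [FORCE]. ROWS is JSON, one flat list of numbers, 7 for each row, row after row: the shift along the tool's x, y, z in mm, then the turn, a rotation vector about the tool's x, y, z in degrees, then the closure in counts, from 0 (fully open) to 255 (shut). In form: [x, y, z, ax, ay, az, fingers, x, y, z, ax, ay, az, fingers, ...]. A call has exactly 5 rows; each row is the pose to reach, as a shift and turn from the pose commanded when the call began, along the tool's axes at that moment; what a row does not reach only later rows make up. A row lasts 1/12 s, in which the tool goes at most 41.7 mm and 7.16 degrees, less where a joint would pass 70% of its speed; a pose out of reach is approached as far as the arm can. A call with a gripper value outside its range is refused whole. The fingers move at their own pace and stop on an object; FORCE is the grip in N (left out, the last holds). Time passes only in rows, so rows that repeat a pose let the fingers close, or fill a call up. It gives the time, the measured TCP pose, the force, the opening and the grip force at its end, in the units of the state.
- robot.get_obs(): the state, without advancing time (a new reading comes with each control period).
- robot.camera(name): name is "side" or "top"; returns a dict with "pixels" (384x512x3 uint8, red, green, blue), "intrinsics" (3x3 intrinsics, pixels), "extrinsics" (4x4, takes a point from camera to world coordinates). Camera axes: x right, y down, z forward; pixel columns grow to the right and rows downward; lengths in m; the calibration is good to about 2 mm. A picture is of the moment at which its call begins. There is no depth.
- robot.hand_in(): hands the job in; it is judged then, once.
The state is a dict: "time": time; "q": joint angles; "joint_velocities": joint speeds; "joint_torque": joint torques, N m; "position": TCP position; "tool_rot": TCP orientation; "ft_force": force on the tool from outside, world axes, zero at the start; "moment": the same for the moment, N m; "grip_width": finger opening in m; "grip_force": force on a finger pad.
Only numpy, scipy, OpenCV 4.12 (cv2) and the standard library are available. Lean on these libraries where they do the work, as an engineer would, in place of code of your own. Each camera call takes 0.05 s, during which the arm holds its last target. There are 200 camera calls.

TASK

The scribed gauge plate on the mixer bench is littered with steel offcuts: take the scraper block and wipe all four offcuts off it into the catch tray beside it, without touching them with the gripper, and stand the scraper back upright on the bench. Then take the sprung tweezers off their rest and, with their tips close above the plate's two scribed lines and not touching it, arms along the lines, squeeze them until the tip gap matches the lines, 16 mm, and hold that gap steady. Finish while still holding the tweezers so, and leave the other things on the bench where they are.

Things in the scene. Friction and masses are not known exactly. Their poses are not given: they have to be found in the camera images.
- plate: Fixed aluminium gauge plate, 120 mm (its x) by 150 mm (its y), top face 24 mm above the bench. Origin: centre of its underside. Two dark scribed lines, 70 mm long, run along its x on the top face, at y = +8 and -8 mm: 16 mm apart. At the start offcuts lie on it within 40 mm of its centre in x and y (their centres).
- mark (a point): Centre of the plate's top face, midway between the two scribed lines; axes as the plate's.
- tray: Fixed shallow open steel tray, 170 mm (its x) by 100 mm (its y), walls 3 mm thick and 20 mm high, so its rim is 4 mm lower than the plate's top. Origin: centre of its underside. It stands 2 mm from the plate's -y long edge, parallel to it (its centre 127 mm from the plate's centre, towards the plate's -y).
- chip0: Loose steel offcut, a block 16 x 12 x 8 mm, 8 mm high as it lies on the plate, about 12 g. Origin: centre of its underside.
- chip1: Loose steel offcut, a block 16 x 12 x 8 mm, 8 mm high as it lies on the plate, about 12 g. Origin: centre of its underside.
- chip2: Loose steel offcut, a block 16 x 12 x 8 mm, 8 mm high as it lies on the plate, about 12 g. Origin: centre of its underside.
- chip3: Loose steel offcut, a block 16 x 12 x 8 mm, 8 mm high as it lies on the plate, about 12 g. Origin: centre of its underside.
- scraper: Scraper block standing loose on the bench, about 0.18 kg: a black blade 24 mm thick (its x) and 120 mm wide (its y), from 0 to 22 mm high, with a wooden grip on top 26 mm thick (x), 70 mm wide (y), from 22 to 60 mm high. Origin: centre of its underside. It is gripped across the 26 mm (its x) and wipes along its x.
- rest: Fixed grey rest: a foot 120 x 60 x 6 mm with two cross bars 36 mm high, 8 mm thick, at its x = -60 mm (50 mm wide) and +36 mm (84 mm wide), on which the tweezers lie. Origin: on the bench, x as the tweezers'. It may stand on either side of the plate, with the scraper on the other.
- tweezers: Sprung steel tweezers, 173 mm long, 70 g, balanced at the grip, lying on the rest, arms opening sideways. Origin: middle of the grip at the 16 mm tip gap, at mid-height of the arms (42 mm above the bench at the start); x to the tips, z up. This body is the rear block and the +y arm; the other arm hinges at x = -90 mm. Arms span z -6 to +6 mm; the bent-down tips, at x = +70 mm, end at z = -27 mm.
- grip (a point): Middle between the two flat ribbed grip pads (each from x = -25 to +25 mm) of the open tweezers, at y = -7 mm in their frame. Open, they are 43.5 mm wide over the pads here, the fixed pad parallel to x, the moving one turned out by 0.15 rad (so the mid line is turned -0.075 rad). At the 16 mm gap: 30 mm over the pads, at y = +15 and -15 mm, both parallel to x.
- jaw (a joint): Angle of the moving arm about the hinge: 0 sprung open (tip gap about 40 mm), 0.15 at a tip gap of 16 mm, 0.24 nearly shut; the tip gap shrinks 1.6 mm for each 0.01 rad, and the width over the grip pads 0.9 mm. The spring pushes the arms open with about 1.7 N at the grip at 0 and 6.7 N at 0.15.
- tip_fixed (a point): Inner side of the lower end of the fixed arm's tip, at x = +70, y = +8, z = -27 mm in the tweezers' frame.
- tip_jaw (a point): Inner side of the lower end of the moving arm's tip; at the 16 mm gap it lies at x = +70, y = -8, z = -27 mm in the tweezers' frame.
- bottle: Bystander: amber bottle, 62 mm across, 210 mm high. Origin: centre of its underside.
- tape: Bystander: clear tape roll, 90 mm across, 50 mm high. Origin: centre of its underside.
- wrench: Bystander: steel wrench lying flat. Origin: centre of its underside.
- collar: Bystander: steel shaft collar, 44 mm across, 18 mm high. Origin: centre of its underside.
- pot: Bystander: white grease pot, 48 mm across, 50 mm high. Origin: centre of its underside.
- propeller: Bystander: steel two-bladed mixer propeller, 175 mm over its blades (along its y), 30 mm high. Origin: centre of its underside.
Not all that is in view belongs to the job. What is shaped like the scraper but orange is not meant.

How it is judged:
By the outcome, as a careful person would: the job done as asked, in the order asked, and still so for the second after the job is handed in, while the arm keeps its last pose, push and grip.
It also fails if it takes over 64 s, if anything falls off the work surface, if the arm or the gripper's body presses on something with over 40 N, if the wrist force passes 120 N, or if a joint passes its speed limit or range.

## Working session

There is one attempt and no reset: what is moved stays moved. The work goes in short steps, Python scripts to look and compute and a shell command to move; the robot and the scene stay as the last step left them, time stands still between calls to the robot, and variables do not carry over. Pictures are saved under pics/ and viewed, at most 10 in all, crops included, and the job is handed in when it is done.

```bash
mkdir -p pics; ls; cat > h.py <<'E'
import numpy as np, cv2
from rig import robot
from scipy.spatial.transform import Rotation as R
def shot(n,f=None):
    c=robot.camera(n); im=np.array(c["pixels"])[:,:,::-1].copy()
    if f: cv2.imwrite(f,im)
    return im,np.array(c["intrinsics"]),np.array(c["extrinsics"])
def ray(uv,K,T,z):
    d=T[:3,:3]@np.linalg.solve(K,[uv[0],uv[1],1.]); o=T[:3,3]
    return o+d*(z-o[2])/d[2]
def proj(p,K,T):
    c=T[:3,:3].T@(np.array(p)-T[:3,3]); u=K@c; return u[:2]/u[2]
def tool(target,yaw=None):
    "shift in tool axes (mm) from measured pose to target world pos; and az deg"
    o=robot.get_obs(); r=R.from_quat(o["tool_rot"])
    return r.inv().apply(np.array(target)-o["position"])*1000
E
python3 - <<'E'
from h import *
import pickle
o=robot.get_obs();print({k:np.round(v,3) for k,v in o.items()},robot.nose_length)
print(R.from_quat(o["tool_rot"]).as_matrix().round(3))
d={}
for n in("top","side"):
    d[n]=shot(n,f"pics/{n}0.png");print(n,d[n][1].round(1).tolist(),d[n][2].round(3).tolist())
pickle.dump(d,open("d0.pkl","wb"))
E
```

```text
pics
{'time': np.float64(0.0), 'q': array([ 0.972,  0.528,  1.434,  0.   ,  1.181, -0.178]), 'joint_velocities': array([ 0.   ,  0.   ,  0.001,  0.   , -0.001, -0.001]), 'joint_torque': array([ 2.0000e-03, -4.4004e+01, -1.7660e+01,  6.3000e-02,  5.8000e-02,
       -0.0000e+00]), 'position': array([0.255, 0.57 , 0.247]), 'tool_rot': array([ 0.209,  0.978, -0.001, -0.   ]), 'ft_force': array([-0.307,  0.521,  0.002]), 'moment': array([ 0.014, -0.012,  0.001]), 'grip_force': np.float64(0.0), 'grip_width': np.float64(0.087)} 0.025
[[-0.913  0.408 -0.001]
 [ 0.408  0.913 -0.002]
 [ 0.    -0.002 -1.   ]]
top [[426.3, 0.0, 256.0], [0.0, 426.3, 194.8], [0.0, 0.0, 1.0]] [[-0.025, -0.987, 0.16, 0.366], [-1.0, 0.025, -0.001, -0.073], [-0.003, -0.16, -0.987, 1.502], [0.0, 0.0, 0.0, 1.0]]
side [[439.3, 0.0, 262.2], [0.0, 439.3, 194.5], [0.0, 0.0, 1.0]] [[-0.998, -0.044, 0.051, 0.515], [-0.067, 0.545, -0.836, 1.038], [0.009, -0.837, -0.547, 0.784], [0.0, 0.0, 0.0, 1.0]]
```

View pics/top0.png

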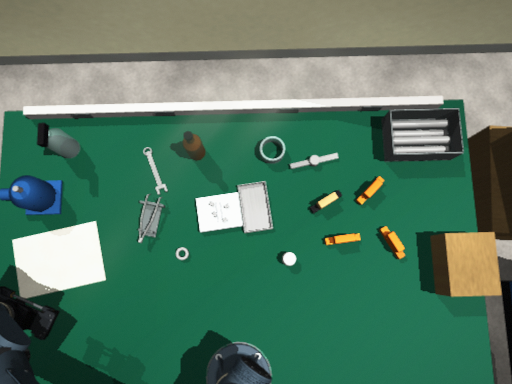

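View pics/side0.png

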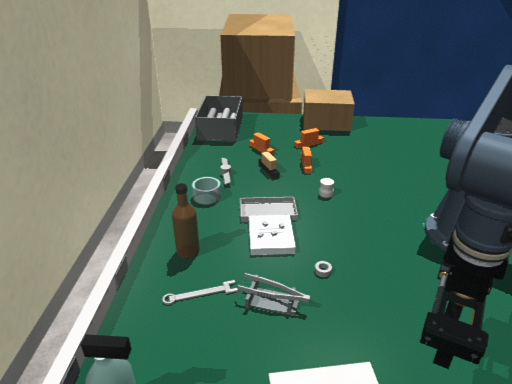

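The top view shows these scraper-like things: black blade with a wooden grip at (326,202), and orange ones at (371,190), (343,239) and (393,243). By the description I choose (326,202). The plate is at (219,212), the tray at (255,207) and the tweezers on their rest at (150,218). Next is one close crop to check the choice.

```bash
python3 - <<'E'
from h import *
import pickle
d=pickle.load(open("d0.pkl","rb"))
t,s=d["top"][0],d["side"][0]
a=cv2.resize(t[170:260,125:355],None,fx=3.4,fy=3.4,interpolation=cv2.INTER_CUBIC)
b=cv2.resize(s[185:320,150:340],None,fx=2,fy=2,interpolation=cv2.INTER_CUBIC)
b2=cv2.resize(s[140:190,230:330],None,fx=4,fy=4,interpolation=cv2.INTER_CUBIC)
c=np.zeros((600,800,3),np.uint8);c[:a.shape[0],:a.shape[1]]=a
c[310:310+270,:380]=b;c[310:510,390:790]=b2
cv2.imwrite("pics/crop0.png",c)
E
```

```text
(no output)
```

View pics/crop0.png

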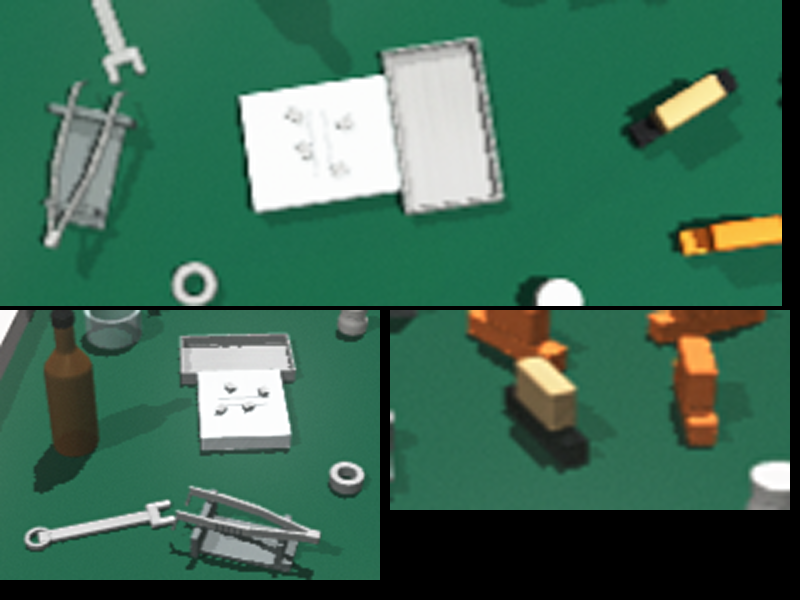

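The crop confirms it: the wood-and-black scraper is at top pixel (325,202). The tweezers' tips point up in the image (world +x), with the rear end at about (140,241). Next I measure positions.

```bash
python3 - <<'E'
from h import *
import pickle
d=pickle.load(open("d0.pkl","rb"))
def big(m,lo,hi):
    w=np.zeros_like(m);w[lo[1]:hi[1],lo[0]:hi[0]]=m[lo[1]:hi[1],lo[0]:hi[0]]
    c=max(cv2.findContours(w,cv2.RETR_EXTERNAL,cv2.CHAIN_APPROX_NONE)[0],key=cv2.contourArea);return c
def rect(c,K,T,z):
    P=np.array([ray(p,K,T,z)[:2] for p in c.reshape(-1,2).astype(float)])
    return cv2.minAreaRect((P*1000).astype(np.float32))
for n,pl,sc in(("top",((185,185),(250,240)),((300,180),(350,220))),("side",((235,200),(305,260)),((250,140),(287,180)))):
    im,K,T=d[n];hsv=cv2.cvtColor(im,cv2.COLOR_BGR2HSV)
    H,S,V=[hsv[:,:,i].astype(int) for i in range(3)]
    for th in (225,240):
        m=((S<40)&(V>th)).astype(np.uint8); print(n,"plate",th,rect(big(m,*pl),K,T,.024))
    m=((H>10)&(H<32)&(S>50)&(V>150)).astype(np.uint8)
    print(n,"grip",rect(big(m,*sc),K,T,.06))
    m=(V<45).astype(np.uint8); print(n,"blade",rect(big(m,*sc),K,T,.022))
    tw=((120,185),(175,250)) if n=="top" else ((225,265),(315,320))
    m=((S<70)&(V>90)).astype(np.uint8)
    print(n,"tweez+rest",rect(big(m,*tw),K,T,.042))
im,K,T=d["top"]
for nm,u,z in(("rear",(52,240),.042),("tipA",(78,85),.042),("tipB",(119,95),.042),("bar_fL",(52,107),.036),("bar_fR",(132,123),.036),("foot_fR",(127,126),.006),("foot_bR",(105,227),.006),("foot_bL",(58,210),.006)):
    print(nm,ray((125+(u[0]+.5)/3.4-.5,170+(u[1]+.5)/3.4-.5),K,T,z).round(4))
im,K,T=d["side"]
for nm,u,z in(("rear",(318,537),.042),("tipFixA(right)",(190,490),.042),("tipB",(177,515),.042)):
    print("s",nm,ray((150+u[0]/2,185+(u[1]-310)/2),K,T,z).round(4))
E
```

```text
top plate 225 ((549.92333984375, 57.38409423828125), (118.75992584228516, 150.9196014404297), 7.089462757110596)
top plate 240 ((549.9759521484375, 57.61731719970703), (117.548828125, 145.5861358642578), 7.092972278594971)
top grip ((576.9642333984375, -318.8262939453125), (26.364946365356445, 70.30353546142578), 30.367290496826172)
top blade ((552.7422485351562, -274.97515869140625), (25.12425422668457, 33.56624221801758), 32.02540588378906)
top tweez+rest ((530.501708984375, 290.770751953125), (80.77107238769531, 166.65061950683594), 86.99647521972656)
side plate 225 ((550.6928100585938, 56.60393142700195), (119.22824096679688, 153.8251953125), 7.172935962677002)
side plate 240 ((550.6196899414062, 58.284767150878906), (118.31688690185547, 149.24945068359375), 7.139491558074951)
side grip ((580.4254760742188, -326.4273681640625), (42.05699157714844, 96.82160186767578), 7.940910339355469)
side blade ((579.523193359375, -295.48919677734375), (34.50333786010742, 142.8972625732422), 30.439956665039062)
side tweez+rest ((548.5885009765625, 302.6224060058594), (76.48954772949219, 202.05267333984375), 78.89750671386719)
rear [0.4551 0.3258 0.042 ]
tipA [0.6121 0.3021 0.042 ]
tipB [0.6007 0.2601 0.042 ]
bar_fL [0.591  0.3299 0.036 ]
bar_fR [0.5724 0.2479 0.036 ]
foot_fR [0.5736 0.2596 0.006 ]
foot_bR [0.4692 0.2812 0.006 ]
foot_bL [0.488 0.33  0.006]
s rear [0.4505 0.3263 0.042 ]
s tipFixA(right) [0.6029 0.2615 0.042 ]
s tipB [0.6139 0.304  0.042 ]
```

```bash
cat >> h.py <<'E'
def go(pos,yaw,tilt=None):
    "remaining shift (mm) and turn (deg) in tool axes; tool pointing down with tool y at yaw deg"
    o=robot.get_obs(); r=R.from_quat(o["tool_rot"]); c,s=np.cos(np.radians(yaw)),np.sin(np.radians(yaw))
    Rt=R.from_matrix(np.array([[-s,c,0],[c,s,0],[0,0,-1.]]).T@np.eye(3)) if False else R.from_matrix(np.column_stack([[-s,c,0],[c,s,0],[0,0,-1]]).astype(float)) 
    if np.linalg.det(Rt.as_matrix())<0: raise SystemExit("det")
    print("t",round(float(o["time"]),2),"pos",o["position"].round(4),"yaw",np.degrees(np.arctan2(*r.as_matrix()[[1,0],1])).round(1),"F",o["ft_force"].round(1),"w",round(float(o["grip_width"]),4),"gf",round(float(o["grip_force"]),1))
    print("move",(r.inv().apply(np.array(pos)-o["position"])*1000).round(1),(r.inv()*Rt).as_rotvec(degrees=True).round(1))
E
python3 -m crank '[-657,-680,97,0,0,35.5,0,-657,-680,97,0,0,35.5,0,-657,-680,97,0,0,35.5,0,-657,-680,97,0,0,35.5,0,-657,-680,97,0,0,35.5,0]' 20
python3 -c "
from h import *
go([.577,-.319,.150],30.4)"
```

```text
time: 0.52
position: [0.3257, 0.3738, 0.2258]
tool_rot: [0.499, 0.866, -0.0, -0.0]
ft_force: [0.4, 0.5, -1.1]
grip_width: 0.0869
grip_force: 0.0
t 0.52 pos [0.3257 0.3738 0.2258] yaw 30.1 F [ 0.4  0.5 -1.1] w 0.0869 gf 0.0
move [-725.4 -130.    76.1] [-0.   0.  -0.3]
```

```bash

python3 -m crank '[-725,-130,76,0,0,0,0,-725,-130,76,0,0,0,0,-725,-130,76,0,0,0,0,-725,-130,76,0,0,0,0,-725,-130,76,0,0,0,0]' >/dev/null
python3 -m crank '[-522,-94,55,0,0,0,0,-522,-94,55,0,0,0,0,-522,-94,55,0,0,0,0,-522,-94,55,0,0,0,0,-522,-94,55,0,0,0,0]' >/dev/null
python3 -m crank '[-318,-57,33,0,0,0,0,-318,-57,33,0,0,0,0,-318,-57,33,0,0,0,0,-318,-57,33,0,0,0,0,-318,-57,33,0,0,0,0]' >/dev/null
python3 -c "
from h import *
go([.577,-.319,.150],30.4)"
```

```text
t 1.77 pos [ 0.5406 -0.2098  0.1616] yaw 30.4 F [ 1.1 -0.5 -0.4] w 0.0868 gf 0.0
move [-112.6  -23.8   11.5] [-0.  -0.1 -0. ]
```

```bash

python3 -m crank '[-112,-24,12,0,0,0,0,-112,-24,12,0,0,0,0,-112,-24,12,0,0,0,0,-112,-24,12,0,0,0,0,-112,-24,12,0,0,0,0]' >/dev/null
python3 -m crank '[0,0,25,0,0,0,0,0,0,50,0,0,0,0,0,0,75,0,0,0,0,0,0,90,0,0,0,0,0,0,96,0,0,0,0]' >/dev/null
python3 - <<'E'
from h import *
go([.577,-.319,.053],30.4)
shot("top","pics/t1.png");im=shot("side","pics/s1.png")[0]
cv2.imwrite("pics/s1c.png",cv2.resize(im[90:240,190:390],None,fx=3,fy=3))
E
```

```text
t 2.6 pos [ 0.5743 -0.3132  0.0513] yaw 30.5 F [-0.4 -0.1 -1. ] w 0.0873 gf 0.0
move [-6.3 -0.6 -1.7] [-0.1 -0.4  0.1]
```

View pics/s1c.png

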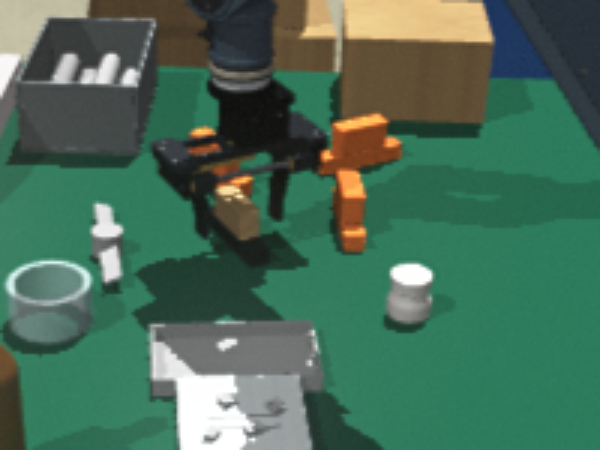

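The open fingers straddle the wooden grip, which is at crop pixel (238,210). I make a small correction, close and lift.

```bash

python3 -m crank '[-6,0,-1.5,0,0,0,0,-6,0,-1.5,0,0,0,0,-6,0,-1.5,0,0,0,255,-6,0,-1.5,0,0,0,255,-6,0,-1.5,0,0,0,255]' 40 >/dev/null
python3 -m crank '[0,0,0,0,0,0,255,0,0,0,0,0,0,255,0,0,0,0,0,0,255,0,0,0,0,0,0,255,0,0,0,0,0,0,255]' 
python3 -c "
from h import *
go([.577,-.319,.053],30.4)"
```

```text
time: 3.53
position: [0.5796, -0.3217, 0.0557]
tool_rot: [0.497, 0.868, 0.0, -0.0]
ft_force: [-0.2, -0.4, -0.3]
grip_width: 0.0419
grip_force: 0.0
t 3.53 pos [ 0.5796 -0.3217  0.0557] yaw 30.4 F [-0.2 -0.4 -0.3] w 0.0419 gf 0.0
move [ 3.6 -0.8  2.7] [-0. -0. -0.]
```

```bash

python3 -m crank '[0,0,0,0,0,0,255,0,0,0,0,0,0,255,0,0,0,0,0,0,255,0,0,0,0,0,0,255,0,0,0,0,0,0,255]' 
python3 -m crank '[0,0,-10,0,0,0,255,0,0,-20,0,0,0,255,0,0,-40,0,0,0,255,0,0,-60,0,0,0,255,0,0,-70,0,0,0,255]' 
python3 -c "
from h import *
u=np.array([-.1236,.9923]); p=np.array([.550,.057])
print(p+u*.075); go([*(p+u*.075),.12],97.1)"
```

```text
time: 3.95
position: [0.5796, -0.3218, 0.0557]
tool_rot: [0.497, 0.868, -0.0, 0.0]
ft_force: [0.2, -0.2, 0.6]
grip_width: 0.0259
grip_force: 40.0
time: 4.37
position: [0.5808, -0.3226, 0.1291]
tool_rot: [0.497, 0.868, -0.0, 0.002]
ft_force: [1.1, -0.5, -1.0]
grip_width: 0.0253
grip_force: 40.0
[0.54073   0.1314225]
t 4.37 pos [ 0.5808 -0.3226  0.1291] yaw 30.4 F [ 1.1 -0.5 -1. ] w 0.0253 gf 40.0
move [412.  195.1   7.7] [ -0.1   0.3 -66.7]
```

```bash

python3 -m crank '[412,195,0,0,0,-66.7,255,412,195,0,0,0,-66.7,255,412,195,0,0,0,-66.7,255,412,195,0,0,0,-66.7,255,412,195,0,0,0,-66.7,255]' >/dev/null
cat >> h.py <<'E'
P0=np.array([.550,.057]);PX=np.array([.9923,.1236]);PY=np.array([-.1236,.9923])
def gop(x,y,z,yaw=97.1): go([*(P0+PX*x+PY*y),z],yaw)
E
python3 -c "
from h import *
gop(.003,.076,.120)"
```

```text
t 4.78 pos [ 0.5608 -0.1127  0.1264] yaw 66.5 F [ 0.6  0.7 -1.7] w 0.0254 gf 40.0
move [113.7 218.2   6.4] [ -0.    0.1 -30.6]
```

```bash

python3 -m crank '[114,218,0,0,0,-30.6,255,114,218,0,0,0,-30.6,255,114,218,0,0,0,-30.6,255,114,218,0,0,0,-30.6,255,114,218,0,0,0,-30.6,255]' >/dev/null
python3 -m crank '[1,40,5,0,0,0,255,1,40,5,0,0,0,255,1,40,5,0,0,0,255,1,40,5,0,0,0,255,1,40,5,0,0,0,255]' >/dev/null
python3 -c "
from h import *
gop(.003,.076,.0815)"
```

```text
t 5.62 pos [0.5423 0.1322 0.1211] yaw 96.7 F [-0.3  1.1 -1.6] w 0.0259 gf 40.0
move [-1.3  0.5 39.6] [-0.   0.1 -0.4]
```

```bash

python3 -m crank '[-1,0,15,0,0,-0.4,255,-1,0,28,0,0,-0.4,255,-1,0,36,0,0,-0.4,255,-1,0,39,0,0,-0.4,255,-1,0,39,0,0,-0.4,255]' >/dev/null
python3 -m crank '[0,0,0,0,0,0,255,0,0,0,0,0,0,255,0,0,0,0,0,0,255,0,0,0,0,0,0,255,0,0,0,0,0,0,255]' >/dev/null
python3 - <<'E'
from h import *
gop(.003,.076,.0807)
a=shot("top")[0][170:260,180:300];b=shot("side")[0][185:275,220:340]
cv2.imwrite("pics/p2.png",cv2.resize(np.hstack([a,b]),None,fx=3.3,fy=3.3,interpolation=cv2.INTER_CUBIC))
E
```

```text
t 6.45 pos [0.5428 0.1335 0.0822] yaw 97.2 F [-0.3  0.8 -1.1] w 0.0256 gf 40.0
move [-0.6 -0.8  1.5] [-0.   0.   0.1]
```

View pics/p2.png

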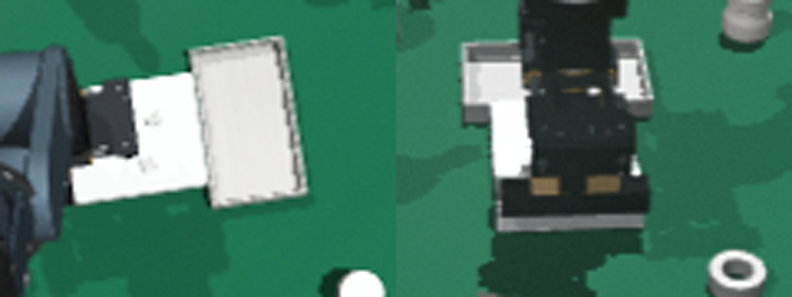

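The blade lies square along the plate's +y edge. The crop shows it at x 500–648 and the plate at 498–643. Now I sweep.

```bash

python3 -m crank '[-1,-3,1.5,0,0,0,255,-1,-10,1.5,0,0,0,255,-1,-18,1.5,0,0,0,255,-1,-26,1.5,0,0,0,255,-1,-34,1.5,0,0,0,255]' | sed -n '2p;4p'
python3 -m crank '[0,-8,0,0,0,0,255,0,-16,0,0,0,0,255,0,-24,0,0,0,0,255,0,-32,0,0,0,0,255,0,-40,0,0,0,0,255]' | sed -n '2p;4p'
python3 -c "
from h import *
gop(.003,-.095,.0810)"
```

```text
position: [0.5481, 0.0986, 0.0802]
ft_force: [1.1, -0.2, -1.6]
position: [0.553, 0.0592, 0.0803]
ft_force: [0.3, 1.1, -1.2]
t 7.38 pos [0.553  0.0592 0.0803] yaw 97.2 F [ 0.3  1.1 -1.2] w 0.0258 gf 40.0
move [  0.4 -96.8  -0.7] [ 0.  -0.   0.1]
```

```bash

python3 -m crank '[0,-8,0,0,0,0,255,0,-16,0,0,0,0,255,0,-24,0,0,0,0,255,0,-32,0,0,0,0,255,0,-40,0,0,0,0,255]' | sed -n '2p;4p'
python3 -m crank '[0,-8,0,0,0,0,255,0,-16,0,0,0,0,255,0,-24,0,0,0,0,255,0,-32,0,0,0,0,255,0,-38,0,0,0,0,255]' | sed -n '2p;4p'
python3 -m crank '[0,-6,0,0,0,0,255,0,-12,0,0,0,0,255,0,-17,0,0,0,0,255,0,-20,0,0,0,0,255,0,-22,0,0,0,0,255]' | sed -n '2p;4p'
python3 - <<'E'
from h import *
gop(.003,-.095,.0810)
b=shot("side")[0][185:275,220:340]
cv2.imwrite("pics/p3.png",cv2.resize(b,None,fx=4,fy=4,interpolation=cv2.INTER_CUBIC))
E
```

```text
position: [0.558, 0.0197, 0.0802]
ft_force: [0.2, 0.2, -1.1]
position: [0.563, -0.0184, 0.0803]
ft_force: [-0.5, -0.7, -1.1]
position: [0.5656, -0.0396, 0.0802]
ft_force: [0.6, 0.0, -1.2]
t 8.63 pos [ 0.5656 -0.0396  0.0802] yaw 97.2 F [ 0.6  0.  -1.2] w 0.0256 gf 40.0
move [ 0.5  2.8 -0.8] [-0.   0.   0.1]
```

View pics/p3.png

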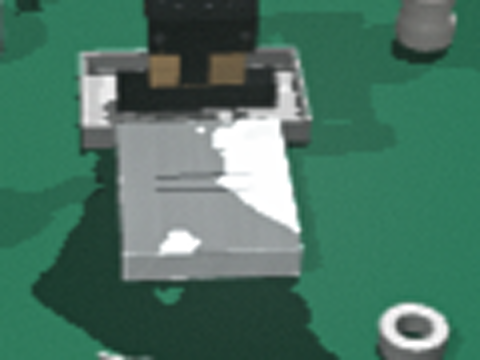

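The plate looks clear, with only light patches at (200,128), (180,242) and (255,180). The scribed lines are visible at (205,183). I lift and return the scraper to its original spot.

```bash

python3 -m crank '[0,0,-12,0,0,0,255,0,0,-25,0,0,0,255,0,0,-40,0,0,0,255,0,0,-48,0,0,0,255,0,0,-48,0,0,0,255]' >/dev/null
python3 -c "
from h import *
go([.5796,-.3217,.128],30.4)"
```

```text
t 9.1 pos [ 0.5668 -0.0391  0.1307] yaw 97.2 F [-0.  -0.4 -2.2] w 0.0254 gf 40.0
move [  22.9 -281.9    3.1] [ 0.1  0.3 66.8]
```

```bash

python3 -m crank '[23,-282,0,0,0,66.8,255,23,-282,0,0,0,66.8,255,23,-282,0,0,0,66.8,255,23,-282,0,0,0,66.8,255,23,-282,0,0,0,66.8,255]' >/dev/null
python3 - <<'E'
from h import *
go([.5796,-.3217,.128],30.4)
im,K,T=shot("side","pics/s4.png")
cv2.imwrite("pics/p4.png",cv2.resize(im[185:275,210:340],None,fx=4,fy=4,interpolation=cv2.INTER_CUBIC))
E
```

```text
t 9.52 pos [ 0.5742 -0.2485  0.1278] yaw 61.1 F [ 1.  -0.4 -1.8] w 0.0254 gf 40.0
move [-40.1 -61.4  -0.2] [-0.  -0.1 30.7]
```

View pics/p4.png

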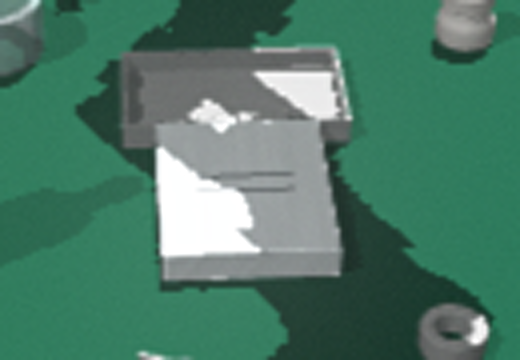

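The plate is clear apart from light and shadow patches. The chips should be behind the plate's edge near (215,115), and I'll check that from the top once the arm is clear.

```bash

python3 -m crank '[-40,-61,0,0,0,30.7,255,-40,-61,0,0,0,30.7,255,-40,-61,0,0,0,30.7,255,-40,-61,0,0,0,30.7,255,-40,-61,0,0,0,30.7,255]' >/dev/null
python3 -m crank '[0,0,20,0,0,0,255,0,0,40,0,0,0,255,0,0,52,0,0,0,255,0,0,60,0,0,0,255,0,0,62,0,0,0,255]' >/dev/null
python3 - <<'E'
from h import *
go([.5796,-.3217,.0557],30.4)
im,K,T=shot("top","pics/t5.png")
cv2.imwrite("pics/p5.png",cv2.resize(im[170:250,180:360],None,fx=4.4,fy=4.4,interpolation=cv2.INTER_CUBIC))
E
```

```text
t 10.4 pos [ 0.5796 -0.3189  0.0641] yaw 30.7 F [-0.4 -0.4 -2.4] w 0.0256 gf 40.0
move [-2.5 -1.4  8.4] [-0.1 -0.2  0.3]
```

View pics/p5.png

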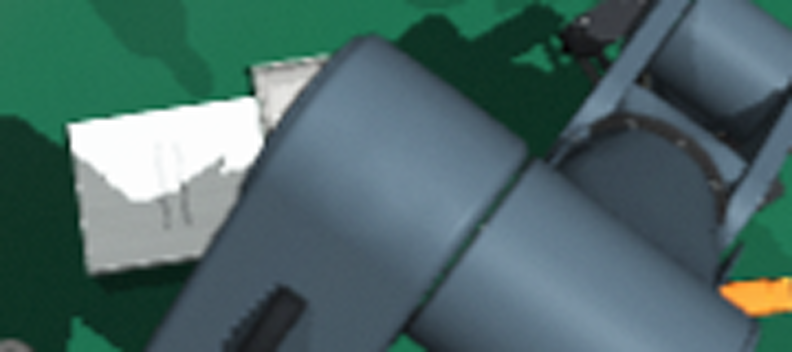

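The arm hides the tray, and the visible part of the plate is clear. I lower, release and rise.

```bash

python3 -m crank '[-2,-1,3,0,0,0,255,-2,-1,6,0,0,0,255,-2,-1,7.5,0,0,0,255,-2,-1,7.5,0,0,0,255,-2,-1,7.5,0,0,0,255]' | sed -n '2p;4p'
python3 -m crank '[0,0,0.5,0,0,0,255,0,0,0.5,0,0,0,255,0,0,0.5,0,0,0,0,0,0,0.5,0,0,0,0,0,0,0.5,0,0,0,0]' | sed -n '2p;4,6p'
python3 -m crank '[0,0,0,0,0,0,0,0,0,0,0,0,0,0,0,0,-15,0,0,0,0,0,0,-45,0,0,0,0,0,0,-80,0,0,0,0]' | sed -n '2p;4,6p'
python3 -m crank '[0,0,-30,0,0,0,0,0,0,-60,0,0,0,0,0,0,-60,0,0,0,0,0,0,-60,0,0,0,0,0,0,-60,0,0,0,0]' | sed -n '2p;4,6p'
```

```text
position: [0.5809, -0.3223, 0.0591]
ft_force: [-1.1, -0.9, -1.3]
position: [0.581, -0.3224, 0.0587]
ft_force: [0.7, -0.8, 0.5]
grip_width: 0.0385
grip_force: 0.0
position: [0.5792, -0.3211, 0.1366]
ft_force: [-0.2, -0.2, 0.1]
grip_width: 0.0711
grip_force: 0.0
position: [0.5803, -0.3218, 0.1979]
ft_force: [-0.6, 0.1, 0.4]
grip_width: 0.0865
grip_force: 0.0
```

```bash
python3 -c "
from h import *
go([.5455,.299,.16],78)"
```

```text
t 12.12 pos [ 0.5803 -0.3218  0.1979] yaw 30.7 F [-0.6  0.1  0.4] w 0.0865 gf 0.0
move [551.6 287.   38.3] [  0.   -0.1 -47.3]
```

```bash

python3 -m crank '[552,287,0,0,0,0,0,552,287,0,0,0,0,0,552,287,0,0,0,0,0,552,287,0,0,0,0,0,552,287,0,0,0,0,0]' >/dev/null
python3 -m crank '[368,191,0,0,0,0,0,368,191,0,0,0,0,0,368,191,0,0,0,0,0,368,191,0,0,0,0,0,368,191,0,0,0,0,0]' >/dev/null
python3 -m crank '[183,95,0,0,0,0,0,183,95,0,0,0,0,0,183,95,0,0,0,0,0,183,95,0,0,0,0,0,183,95,0,0,0,0,0]' >/dev/null
python3 - <<'E'
from h import *
go([.5455,.299,.16],78)
im,K,T=shot("top","pics/t6.png")
hsv=cv2.cvtColor(im,cv2.COLOR_BGR2HSV)
H,S,V=[hsv[:,:,i].astype(int) for i in range(3)]
m=((H>10)&(H<32)&(S>50)&(V>150)).astype(np.uint8);m[:,:300]=0;m[:,350:]=0;m[:180]=0;m[220:]=0
c=max(cv2.findContours(m,0,1)[0],key=cv2.contourArea).reshape(-1,2).astype(float)
print(cv2.minAreaRect((np.array([ray(p,K,T,.06)[:2] for p in c])*1000).astype(np.float32)))
cv2.imwrite("pics/p6.png",np.vstack([cv2.resize(im[175:240,185:355],None,fx=4.4,fy=4.4,interpolation=cv2.INTER_CUBIC),cv2.resize(shot("side","pics/s6.png")[0][130:230,190:360],None,fx=4.4,fy=4.4,interpolation=cv2.INTER_CUBIC)[:300]]))
E
```

```text
t 13.37 pos [0.5437 0.3016 0.196 ] yaw 30.7 F [ 1.  -0.5  0.2] w 0.0868 gf 0.0
move [-3.2  0.4 36. ] [ -0.2  -0.2 -47.3]
((578.2374877929688, -319.2445983886719), (26.723722457885742, 70.2821273803711), 30.4554500579834)
```

View pics/p6.png

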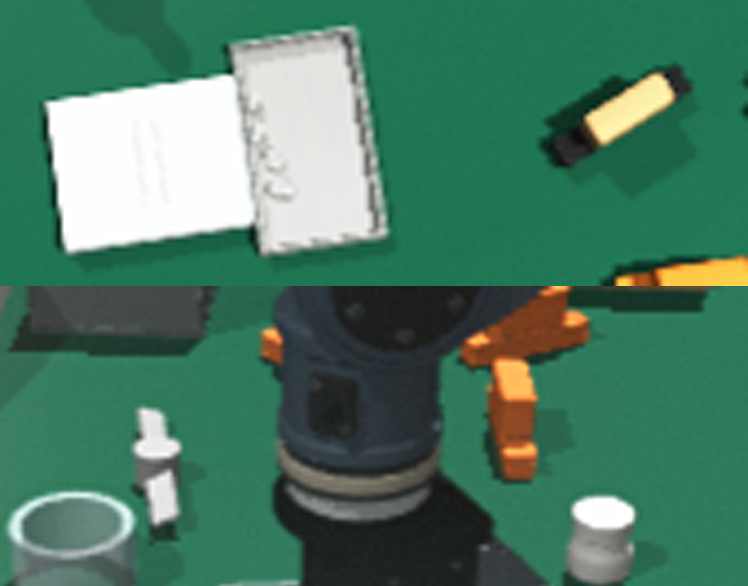

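The plate is clean. The chips are in the tray along its near wall, at crop (250–290, 100–195). The scraper is upright at (615,115), at (0.578,−0.319) with yaw 30.5°. Now I turn to the tweezers.

```bash

python3 -m crank '[-3,0,36,0,0,-47.3,0,-3,0,36,0,0,-47.3,0,-3,0,36,0,0,-47.3,0,-3,0,36,0,0,-47.3,0,-3,0,36,0,0,-47.3,0]' >/dev/null
python3 -m crank '[0,0,5,0,0,-11.5,0,0,0,20,0,0,-11.5,0,0,0,40,0,0,-11.5,0,0,0,55,0,0,-11.5,0,0,0,55,0,0,-11.5,0]' >/dev/null
python3 -c "
from h import *
go([.5455,.299,.048],78)"
```

```text
t 14.3 pos [0.5437 0.2949 0.1025] yaw 78.0 F [-1.3  0.2 -1.3] w 0.087 gf 0.0
move [-1.4  4.7 54.4] [-0.3 -0.5 -0. ]
```

```bash

python3 -m crank '[-1,4,15,0,0,0,0,-1,4,30,0,0,0,0,-1,4,44,0,0,0,0,-1,4,53,0,0,0,0,-1,4,54,0,0,0,0]' >/dev/null
python3 -m crank '[0,0,0,0,0,0,60,0,0,0,0,0,0,60,0,0,0,0,0,0,60,0,0,0,0,0,0,60,0,0,0,0,0,0,60]' 40 >/dev/null
python3 - <<'E'
from h import *
go([.5455,.299,.048],78)
im=shot("side","pics/s7.png")[0]; t=shot("top","pics/t7.png")[0]
E
```

```text
t 15.13 pos [0.5492 0.3009 0.054 ] yaw 78.0 F [ 0.  -0.2  0.3] w 0.0679 gf 0.0
move [ 3.3 -2.7  6. ] [0.  0.1 0. ]
```

```bash

python3 -m crank '[3,-2,4,0,0,0,90,3,-2,6,0,0,0,90,3,-2,6,0,0,0,90,3,-2,6,0,0,0,90,3,-2,6,0,0,0,90]' >/dev/null
python3 -m crank '[0,0,0,0,0,0,115,0,0,0,0,0,0,115,0,0,0,0,0,0,115,0,0,0,0,0,0,115,0,0,0,0,0,0,115]' >/dev/null
python3 - <<'E'
from h import *
go([.5455,.299,.048],78)
E
```

```text
t 16.07 pos [0.5455 0.2995 0.0473] yaw 78.0 F [-0.4 -0.5 -0. ] w 0.0477 gf 0.0
move [-0.1 -0.5 -0.7] [0. 0. 0.]
```

```bash

python3 -m crank '[0,0,0,0,0,0,120,0,0,0,0,0,0,125,0,0,0,0,0,0,130,0,0,0,0,0,0,135,0,0,0,0,0,0,140]' | sed -n '2p;4,6p'
python3 -m crank '[0,0,0,0,0,0,144,0,0,0,0,0,0,148,0,0,0,0,0,0,152,0,0,0,0,0,0,155,0,0,0,0,0,0,155]' | sed -n '2p;4,6p'
python3 -m crank '[0,0,0,0,0,0,155,0,0,0,0,0,0,155,0,0,0,0,0,0,155,0,0,0,0,0,0,155,0,0,0,0,0,0,155]' | sed -n '2p;4,6p'
python3 - <<'E'
from h import *
im=shot("side","pics/s8.png")[0]; t=shot("top","pics/t8.png")[0]
E
```

```text
position: [0.5455, 0.2994, 0.0473]
ft_force: [0.1, -0.5, -0.5]
grip_width: 0.0406
grip_force: 3.4
position: [0.5455, 0.2994, 0.0473]
ft_force: [0.5, -0.4, 0.3]
grip_width: 0.0346
grip_force: 5.8
position: [0.5455, 0.2994, 0.0472]
ft_force: [-0.6, -0.5, 0.4]
grip_width: 0.0343
grip_force: 6.0
```

```bash

python3 -m crank '[0,0,-4,0,0,0,155,0,0,-10,0,0,0,155,0,0,-20,0,0,0,155,0,0,-32,0,0,0,155,0,0,-44,0,0,0,155]' | sed -n '2p;4,6p'
python3 -m crank '[0,0,-12,0,0,0,155,0,0,-24,0,0,0,155,0,0,-32,0,0,0,155,0,0,-36,0,0,0,155,0,0,-36,0,0,0,155]' | sed -n '2p;4,6p'
python3 - <<'E'
from h import *
gop(-.070,.0,.127)
E
```

```text
position: [0.5456, 0.2995, 0.0927]
ft_force: [1.1, 0.0, 0.2]
grip_width: 0.0344
grip_force: 5.7
position: [0.5462, 0.2997, 0.1288]
ft_force: [-0.4, 0.7, -0.6]
grip_width: 0.0341
grip_force: 5.7
t 18.25 pos [0.5462 0.2997 0.1288] yaw 78.0 F [-0.4  0.7 -0.6] w 0.0341 gf 5.7
move [  11.9 -259.5    1.4] [  0.1   0.1 -19.1]
```

```bash

python3 -m crank '[0,-10,0,0,0,-1,155,1,-28,0,0,0,-3,155,2,-50,0,0,0,-5,155,3,-72,0,0,0,-7,155,5,-94,0,0,0,-9,155]' | sed -n '2p;4,6p'
python3 -c "
from h import *
gop(-.070,.0,.127)"
```

```text
position: [0.5204, 0.2077, 0.1266]
ft_force: [-0.7, -0.8, -1.1]
grip_width: 0.0343
grip_force: 5.7
t 18.67 pos [0.5204 0.2077 0.1266] yaw 87.1 F [-0.7 -0.8 -1.1] w 0.0343 gf 5.7
move [  31.8 -161.2   -0.3] [ -0.   -0.1 -10. ]
```

```bash

python3 -m crank '[-4,-22,0,0,0,-2,155,-8,-44,0,0,0,-4,155,-12,-66,0,0,0,-6,155,-15,-88,0,0,0,-8,155,-18,-105,0,0,0,-10,155]' | sed -n '2p;4,6p'
python3 -c "
from h import *
gop(-.070,.0,.127)"
```

```text
position: [0.5331, 0.1011, 0.1266]
ft_force: [0.2, 0.3, -0.5]
grip_width: 0.0345
grip_force: 5.7
t 19.08 pos [0.5331 0.1011 0.1266] yaw 97.1 F [ 0.2  0.3 -0.5] w 0.0345 gf 5.7
move [ 58.7 -45.9  -0.3] [-0.  -0.1 -0. ]
```

```bash

python3 -m crank '[12,-10,0,0,0,0,155,28,-22,0,0,0,0,155,44,-34,0,0,0,0,155,55,-43,0,0,0,0,155,58.5,-46,0,0,0,0,155]' | sed -n '2p;4,6p'
python3 -m crank '[0,0,2,0,0,0,160,0,0,6,0,0,0,164,0,0,12,0,0,0,167,0,0,18,0,0,0,167,0,0,20,0,0,0,167]' | sed -n '2p;4,6p'
python3 -m crank '[0,0,0,0,0,0,167,0,0,0,0,0,0,167,0,0,0,0,0,0,167,0,0,0,0,0,0,167,0,0,0,0,0,0,167]' | sed -n '2p;4,6p'
python3 - <<'E'
from h import *
gop(-.070,.0,.107)
im,K,T=shot("side","pics/s9.png"); t,K2,T2=shot("top","pics/t9.png")
# where points should appear if the grasp is nominal (tweezers origin at TCP-(0,0,.0053))
o=robot.get_obs();p=o["position"];r=R.from_quat(o["tool_rot"]).as_matrix();X=-r[:,0];Y=r[:,1]
b=p-np.array([0,0,.0053])
for nm,(x,y,z) in dict(tipF=(70,8,-27),tipJ=(70,-8,-27),topF=(72,10,0),topJ=(72,-10,0),rear=(-101,0,0)).items():
    w=b+X*x/1e3+Y*y/1e3+np.array([0,0,z/1e3]); print(nm,w.round(3),"side",proj(w,K,T).round(1),"top",proj(w,K2,T2).round(1))
S=cv2.resize(im[185:285,220:350],None,fx=6,fy=6,interpolation=cv2.INTER_CUBIC)
cv2.imwrite("pics/p9.png",S)
E
```

```text
position: [0.4786, 0.049, 0.1266]
ft_force: [-0.4, -0.0, -0.6]
grip_width: 0.0343
grip_force: 5.7
position: [0.481, 0.0505, 0.106]
ft_force: [0.0, 0.0, -1.0]
grip_width: 0.0303
grip_force: 7.0
position: [0.4812, 0.05, 0.1075]
ft_force: [0.2, -1.0, -1.5]
grip_width: 0.0304
grip_force: 7.1
t 20.33 pos [0.4812 0.05   0.1075] yaw 97.0 F [ 0.2 -1.  -1.5] w 0.0304 gf 7.1
move [ 0.9 -1.5  0.5] [-0.   0.  -0.1]
tipF [0.55  0.066 0.075] side [271.3 217.3] top [214.7 209.6]
tipJ [0.552 0.051 0.075] side [270.9 213.8] top [219.4 208.9]
topF [0.551 0.069 0.102] side [270.9 209.6] top [213.2 208. ]
topJ [0.554 0.049 0.102] side [270.3 205.4] top [219.2 207.2]
rear [0.381 0.038 0.102] side [333.7 206. ] top [223.2 259.9]
```

View pics/p9.png

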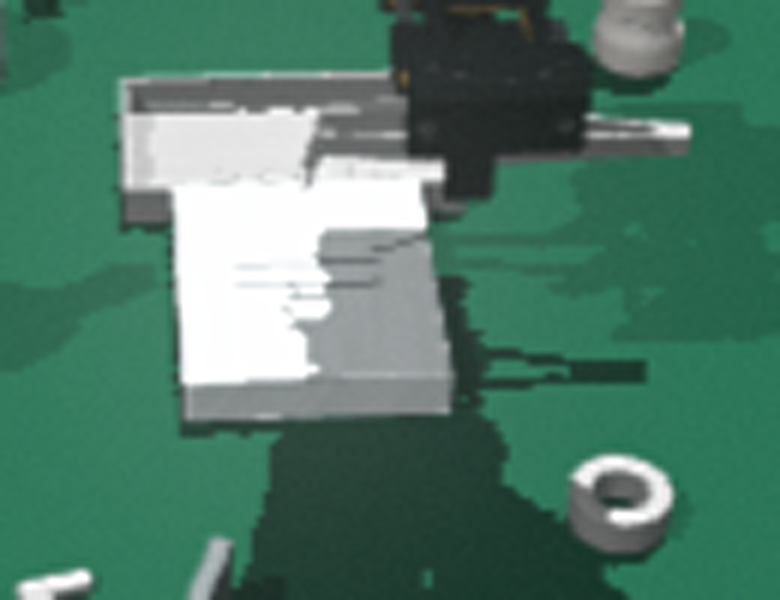

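The side crop agrees with the prediction. The rear is seen at (690,132) against (682,126) predicted. The tips are near (310,150–185) against (308,148–194), so the offset is a few mm. I refine from pixel values, since my viewing budget is used up.

```bash

python3 - <<'E'
from h import *
im=cv2.imread("pics/s9.png");g=im.max(2)
np.set_printoptions(linewidth=250)
print("tips cols 266-297 rows 200-222");
for r in range(200,223): print(r,*["%3d"%v for v in g[r,266:298]])
print("rear cols 316-338 rows 200-214");
for r in range(200,214): print(r,*["%3d"%v for v in g[r,316:339]])
E
```

```text
tips cols 266-297 rows 200-222
200 102 102 104 103 104 102 103 103 105 106 103 103 103 104 102 103 103 106 105  97  67  57  46  50  51  53  49  49  50  48  48  50
201 100 100 102 102 104 102 104 103 104 109 108 107 106 106 106 106 116 134 137 132 119 103  52  49  50  48  49  48  48  51  48  48
202 130 130 127 109 113 132 127 122 130 147 148 151 144 124 116 116 116 118 119 117 116 102  52  46  46  47  44  45  45  43  41  42
203 236 235 214 146 173 234 224 175 167 171 171 170 169 153 115 110 110 109 107 108 108  93  51  46  44  44  43  43  41  45  46  45
204 233 233 234 233 234 237 219 140 110 108 109 110 109 109 102 103 102 104 103 103  99  77  46  45  46  46  45  45  44  46  44  44
205 229 230 230 231 232 226 183 124 106 103 102 102 102 104 102 107 106 106 106 105  99  76  47  49  54  56  52  47  46  44  43  44
206 231 231 231 232 233 231 192 139 140 130 107 103 106 110 105 109 109 111 114 115 109  85  51  54  66  61  57  45  46  46  43  44
207 229 231 230 231 232 221 158 149 171 159 118 115 121 141 144 144 146 155 175 177 172 133  58  49  57  60  51  46  44  46  46  43
208 230 231 2
[... 2641 characters left out ...]
 232 237 225 118 100 101 101
207  46  92 149 172 171 164 149 168 162 141 138 140 155 188 202 214 218 221 202 115 101 101 104
208  41  60  90  96  95  91  91  96  92  91  89  86  85  91 100 111 112 111 108  98 100 103 103
209  42  64  80  84  81  82  81  82  83  82  81  83  81  76  82  93  95  95  97 100 104 101 103
210  65  85  87  86  87  86  86  84  86  84  84  86  85  82  83  90 101 100  99 101 101 102 101
211  96  94  91  93  95 100 100 100 100  97  97 101 103 103 103 102 102 100 101 102 103 102 103
212 120 116 104 105 104 102 102 103 105 101 101 103 104 103 102 103 103 102 100 103  99 102 102
213 106 105 103 104 102 102 102 101 103 103 103 103 104 103 103 102 102 102 101 103 101 102 103
```

```bash

python3 - <<'E'
from h import *
c=robot.camera("side");K=np.array(c["intrinsics"]);T=np.array(c["extrinsics"])
now=np.array(c["pixels"]).max(2)
def pred(p,yaw,K,T):
    X=np.array([np.cos(np.radians(yaw-90)),np.sin(np.radians(yaw-90)),0]);Y=np.array([-X[1],X[0],0])
    b=np.array(p)-[0,0,.0053]
    for nm,(x,y,z) in dict(rear=(-101,0,6),rearbot=(-101,3,-6),armF=(60,12,6),tipF=(70,8,-27)).items():
        w=b+X*x/1e3+Y*y/1e3+np.array([0,0,z/1e3]);print(nm,proj(w,K,T).round(1),end=" ")
    print()
pred([.5455,.2994,.0472],78,K,T)
g=cv2.imread("pics/s8.png").max(2)
for r in range(286,304): print(r,*["%3d"%v for v in g[r,292:314]])
print("tips")
for r in range(266,296): print(r,*["%3d"%v for v in g[r,232:256]])
print("now rear")
for r in range(203,212): print(r,*["%3d"%v for v in now[r,318:338]])
E
```

```text
rear [310.8 294.8] rearbot [310.2 299.5] armF [241.8 284.2] tipF [238.5 292.2] 
286 104 105 104 103 103 103 103 103 105 103 104 100 104 104 102 104 104 104 102 103 104 105
287 125 136 128 114 104 104 103 105 102 105 102 104 103 101 104 104 102 106 104 105 105 104
288 145 157 150 124 103 104 102 103 103 103 103 102 103 103 103 105 102 104 104 103 104 103
289 172 165 152 121 103 102 104 103 105 106 104 104 104 103 106 102 103 105 104 103 104 105
290 183 191 160 103 107 105 104 104 105 102 104 104 102 104 103 104 103 105 103 104 111 123
291 100 139 174 169 166 149 130 125 117 104 107 104 104 105 104 103 103 104 103 103 109 125
292  75  82 100 138 187 203 177 149 136 123 118 115 104 104 102 105 105 107 102 105 112 124
293  79  75  76  82  92 108 154 208 198 150 130 117 109 111 104 102 104 103 102 108 122 125
294 104  93  83  79  75  75  88 128 172 219 233 199 148 123 111  99 101 103 104 109 121 126
295 178 169 143 124 115 103 100 107 119 124 137 176 220 224 188 139 121 102 106 102 111 123
296 119 133 157 180 192 211 210 207 193 150 146 175 234 239 239 240 226 153 144 113 123 124
297  83 
[... 3705 characters left out ...]
 100  98  98 101  99 102 100
204 170 169 144 129 127 120 108 112 109 107 113 118 106 107 103 104 102  99 101 101
205  93  93  93 108 113 121 147 169 163 155 191 212 180 172 165 158 136 104 102 101
206  90  94  95  90  92  97 100  99  98 103 138 189 230 233 233 238 226 119  99 101
207 149 171 164 144 148 168 161 141 139 139 155 186 198 216 217 220 201 111  99 102
208  93  97  96  90  90  96  93  90  88  88  89  89 100 108 109 110 107  98 100 102
209  83  81  83  82  80  82  82  83  83  82  78  76  82  93  94  95  98 100 101 100
210  85  86  85  86  86  87  87  85  85  84  84  83  83  90  97 100 101 101 101 103
211  95  93  94 101 100 107  99 100 100 102 103 103 103 101 100 101 102 102 103 101
```

```bash

python3 - <<'E'
from h import *
g=cv2.imread("pics/t9.png").min(2)
print("   ",*["%3d"%v for v in range(204,230)])
for r in range(196,228): print(r,*["%3d"%v for v in g[r,204:230]])
g=cv2.imread("pics/t9.png").max(2)
print("rear   ",*["%3d"%v for v in range(212,232)])
for r in range(244,266): print(r,*["%3d"%v for v in g[r,212:232]])
E
```

```text
204 205 206 207 208 209 210 211 212 213 214 215 216 217 218 219 220 221 222 223 224 225 226 227 228 229
196  44  94 139 183 235 246 246 247 248 250 251 253 253 253 253 253 253 253 253 253 253 253 253 253 253 253
197 246 247 249 250 253 253 253 253 253 253 253 253 253 253 253 253 253 253 253 253 253 253 253 253 253 253
198 253 253 253 253 253 253 253 253 253 253 253 253 253 253 253 253 253 253 253 253 253 253 253 253 253 253
199 253 253 253 253 253 253 253 253 253 253 253 253 253 253 253 253 253 253 253 253 253 253 253 253 253 253
200 253 253 253 253 253 253 253 253 253 253 253 253 253 253 253 253 253 253 253 253 253 253 253 253 253 253
201 253 253 253 253 253 253 253 253 253 253 253 253 253 253 253 253 253 253 253 253 253 253 253 253 253 253
202 253 253 253 253 253 253 253 253 253 253 253 249 250 253 253 249 250 253 253 253 253 253 253 253 253 253
203 253 253 253 253 253 253 253 253 253 253 253 245 247 253 253 245 247 253 253 253 253 253 253 253 253 253
204 253 253 253 253 253 253 253 253 253 253 253 249 250 253 253 249 245 252 253 253 253 253 253 253 253 253
205 244 251 253 253 253 
[... 3695 characters left out ...]
  79  99  99 100  99  99 100
258  48  32  59  69  57  93 120 121 123 135 106  58  60  83 106 115 115 108 101 100
259  56  43  67  74  53  91 117 118 118 126  97  53  59  82 102 105 113 116 107  98
260  50  43  68  70  52  89 113 112 113 122  93  53  68  92  98  98 111 118 109 101
261  43  42  70  67  55  91 110 112 112 119  90  55  71  94  99 100 104 106 102  99
262  54  56  67  61  57  88 106 107 106 117  94  90  96  99 100  99  98 100  98 100
263  64  66  66  55  61  85 101 100 101 112  92  73  90  99 101 100 100 100  99 100
264  64  63  58  50  60  84  97  96  94 109  89  63  87  98 100 101  99  99  98 100
265  55  45  47  50  62  81  88  88  89 100  84  71  92 100  99  99  99 100  99  99
```

```bash
python3 -c "
from h import *
go([.41,.15,.14],150)"
python3 -m crank '[5,5,-10,0,0,-3,167,10,15,-20,0,0,-9,167,20,30,-30,0,0,-16,167,30,45,-33,0,0,-23,167,40,60,-33,0,0,-30,167]' >/dev/null
python3 -c "
from h import *
go([.41,.15,.14],150)"
```

```text
t 20.48 pos [0.4812 0.0499 0.1074] yaw 97.0 F [ 0.4  0.1 -0.7] w 0.0305 gf 7.1
move [ 58.4 108.  -32.6] [ -0.   0. -53.]
t 20.9 pos [0.4343 0.105  0.1412] yaw 127.3 F [ 0.7  0.7 -0.8] w 0.0297 gf 7.1
move [-8.  50.5  1.1] [ -0.1   0.1 -22.7]
```

```bash

python3 -m crank '[-2,12,0,0,0,-5,167,-4,25,0,0,0,-11,167,-6,38,0,0,0,-17,167,-8,48,0,0,0,-22,167,-8,50,0,0,0,-22.7,167]' >/dev/null
python3 -m crank '[0,0,0,0,0,0,167,0,0,0,0,0,0,167,0,0,0,0,0,0,167,0,0,0,0,0,0,167,0,0,0,0,0,0,167]' |sed -n '2p;5,6p'
python3 - <<'E'
from h import *
im,K,T=shot("side","pics/s10.png"); shot("top","pics/t10.png")
o=robot.get_obs();p=o["position"];r=R.from_quat(o["tool_rot"]).as_matrix();X=-r[:,0];Y=r[:,1];Z=-r[:,2]
go([.41,.15,.14],150)
b=p-Z*.0053
for nm,v in dict(tipF=(70,8,-27),tipJ=(70,-8,-27),topF=(72,10,6),topJ=(72,-10,6),rear=(-101,0,6)).items():
    v=np.array(v)/1e3; w=b+X*v[0]+Y*v[1]+Z*v[2]; q=proj(w,K,T); print(nm,w.round(3),"side",q.round(1))
    if nm=="tipF":c=q.round().astype(int)
sub=im[c[1]-26:c[1]+12,c[0]-14:c[0]+22].astype(int); s=sub.max(2)-sub.min(2); g=sub[:,:,2]
print("red; rows from",c[1]-26,"cols from",c[0]-14)
for i,row in enumerate(g): print(c[1]-26+i,*["%3d"%v for v in row])
E
```

```text
position: [0.4107, 0.1489, 0.1402]
grip_width: 0.0303
grip_force: 7.1
t 21.83 pos [0.4106 0.1491 0.1402] yaw 149.6 F [-0.1  0.8 -0.7] w 0.0302 gf 7.1
move [-0.5  1.   0.2] [-0.   0.  -0.4]
tipF [0.439 0.214 0.108] side [314.6 244.4]
tipJ [0.453 0.205 0.108] side [308.8 242. ]
topF [0.438 0.216 0.141] side [316.  234.3]
topJ [0.456 0.206 0.141] side [308.5 231.3]
rear [0.36  0.062 0.141] side [343.9 199.4]
red; rows from 218 cols from 301
218  64  64  64  63  65  62  63  62  60  59  61  59  59  59  53  39  39  57  82 101  90  81  73  69  59  52  52  50  51  45  33  30  26  29  26  25
219  65  64  64  64  63  65  63  60  62  60  60  60  59  55  48  43  63  92 101  85  75  72  68  60  50  50  51  50  56  64  34  28  30  29  26  25
220  64  66  67  63  62  63  64  62  60  61  60  59  57  58  55  75 103  97  84  76  72  67  58  53  52  52  49  55 108 153  55  29  23  28  24  26
221  66  65  66  63  66  63  61  63  61  63  62  60  58  61  82 105  97  80  75  70  57  49  52  51  52  51  56  78 105 102  42  27  27  27  23  29
222  66  65  65  66  63  65  63  63  61  62  61  59  60  73  92  9
[... 4265 characters left out ...]
  57  60  59  58  55  56  55  55  54  53  52  52  52  51  49  49  49  50  49  50  48  48  47  48  48  46  45
252  62  64  62  62  63  59  60  58  58  57  57  58  54  55  55  53  54  52  53  52  51  50  51  50  51  50  50  50  49  48  47  46  48  46  46  45
253  61  62  62  61  61  60  59  57  59  57  56  57  57  57  55  54  56  54  53  52  52  52  51  50  51  51  48  49  48  49  50  47  47  48  46  47
254  61  58  60  61  60  61  58  59  56  58  55  56  55  54  55  54  55  52  53  51  52  53  51  51  52  51  49  47  48  48  50  49  47  47  47  47
255  61  61  61  61  60  57  59  57  57  56  55  56  55  55  54  54  55  54  52  50  52  50  51  51  50  50  49  48  48  48  45  47  44  44  30  29
```

```bash

python3 - <<'E'
from h import *
im,K,T=shot("side")
o=robot.get_obs();p=o["position"];r=R.from_quat(o["tool_rot"]).as_matrix();X=-r[:,0];Y=r[:,1]
def loc(uv,z):
    w=ray(uv,K,T,z)-p; return np.array([w@X,w@Y])*1e3
zt=p[2]-.0053-.027
zb=zt+.0331
a={}
for nm,uv,z in(("tipF",(312.0,244.2),zt),("tipJ",(305.9,241.2),zt),("F0",(314.5,231.6),zb),("F1",(328.3,220.6),zb),("J0",(308.,229.9),zb),("J1",(318.2,219.2),zb)):
    a[nm]=loc(uv,z);print(nm,a[nm].round(1))
for q in "FJ":
    d=a[q+"1"]-a[q+"0"];print(q,"dir deg",np.degrees(np.arctan2(-d[1],-d[0])).round(1))
d=a["tipF"]-a["tipJ"];print("sep",np.hypot(*d).round(1),"perp yaw",np.degrees(np.arctan2(-d[0],d[1])).round(1))
# rear in s9 pose
E
```

```text
tipF [72.8  2.4]
tipJ [ 71.2 -15.3]
F0 [64.9  2.1]
F1 [6.8 9. ]
J0 [ 67.9 -13.8]
J1 [ 15.9 -14.2]
F dir deg -6.8
J dir deg 0.4
sep 17.7 perp yaw -5.0
```

```bash
python3 -c "
from h import *
go([.5455,.2994,.14],78)"
python3 -m crank '[-8,10,0,0,0,4,167,-20,24,0,0,0,11,167,-35,42,0,0,0,18,167,-50,60,0,0,0,25,167,-66,78,0,0,0,32,167]' >/dev/null
python3 -c "
from h import *
go([.5455,.2994,.14],78)"
```

```text
t 21.88 pos [0.4105 0.1491 0.1402] yaw 149.7 F [ 0.2  0.3 -0.8] w 0.0305 gf 7.1
move [-197.9  -40.6    0.2] [-0.   0.  71.7]
t 22.3 pos [0.3759 0.2463 0.1402] yaw 117.3 F [ 0.2 -0.  -0.2] w 0.0302 gf 7.1
move [-1.751e+02 -3.050e+01  1.000e-01] [-0.  -0.  39.3]
```

```bash

python3 -m crank '[-12,-2,0,0,0,3,167,-32,-5,0,0,0,10,167,-56,-10,0,0,0,17,167,-80,-14,0,0,0,24,167,-104,-18,0,0,0,31,167]' >/dev/null
python3 -c "
from h import *
go([.5455,.2994,.14],78)"
```

```text
t 22.72 pos [0.4776 0.2784 0.1402] yaw 86.4 F [ 0.   0.4 -0.1] w 0.0303 gf 7.1
move [-66.5  25.2   0.2] [-0.  -0.   8.4]
```

```bash

python3 -m crank '[-20,8,0,0,0,3,167,-40,16,0,0,0,6,167,-56,22,0,0,0,8.4,167,-66,25,0,0,0,8.4,167,-66,25,0,0,0,8.4,167]' >/dev/null
python3 -m crank '[0,0,8,0,0,0,167,0,0,22,0,0,0,167,0,0,38,0,0,0,167,0,0,54,0,0,0,167,0,0,68,0,0,0,167]' >/dev/null
python3 -m crank '[0,0,8,0,0,0,167,0,0,14,0,0,0,167,0,0,17,0,0,0,167,0,0,17,0,0,0,167,0,0,17,0,0,0,167]' |sed -n '2p;4,6p'
python3 -c "
from h import *
go([.5455,.2994,.0472],78)"
```

```text
position: [0.5442, 0.2994, 0.0557]
ft_force: [0.6, -0.2, -0.7]
grip_width: 0.0303
grip_force: 7.1
t 23.97 pos [0.5442 0.2994 0.0557] yaw 78.3 F [ 0.6 -0.2 -0.7] w 0.0303 gf 7.1
move [-1.2  0.3  8.5] [0.  0.  0.3]
```

```bash

python3 -m crank '[-1,0,4,0,0,0,167,-1,0,7,0,0,0,167,-1,0,8,0,0,0,167,-1,0,8,0,0,0,167,-1,0,8,0,0,0,167]' |sed -n '2p;4,6p'
python3 -m crank '[0,0,0.5,0,0,0,160,0,0,0.5,0,0,0,150,0,0,0.5,0,0,0,140,0,0,0.5,0,0,0,132,0,0,0.5,0,0,0,125]' |sed -n '2p;4,6p'
python3 -m crank '[0,0,0,0,0,0,100,0,0,0,0,0,0,60,0,0,0,0,0,0,0,0,0,0,0,0,0,0,0,0,0,0,0,0,0]' |sed -n '2p;4,6p'
python3 -m crank '[0,0,-10,0,0,0,0,0,0,-35,0,0,0,0,0,0,-70,0,0,0,0,0,0,-105,0,0,0,0,0,0,-140,0,0,0,0]' |sed -n '2p;4,6p'
python3 - <<'E'
from h import *
im,K,T=shot("side","pics/s11.png")
g=im.astype(int); red=g[:,:,2]
print("cols 228-258");
for r in range(262,292): print(r,*["%3d"%v for v in red[r,228:259]])
print("cols 290-316")
for r in range(288,304): print(r,*["%3d"%v for v in red[r,290:317]])
E
```

```text
position: [0.5452, 0.2991, 0.0473]
ft_force: [-0.5, -0.4, -1.9]
grip_width: 0.0304
grip_force: 7.1
position: [0.5453, 0.2992, 0.0471]
ft_force: [-0.5, 0.1, 1.3]
grip_width: 0.0422
grip_force: 1.6
position: [0.5448, 0.299, 0.0464]
ft_force: [1.0, 0.7, 0.6]
grip_width: 0.0698
grip_force: 0.0
position: [0.5447, 0.2989, 0.1886]
ft_force: [0.3, 0.5, -0.7]
grip_width: 0.0862
grip_force: 0.0
cols 228-258
262  47  47  47  50  47  49  48  47  47  49  47  48  47  48  49  49  49  50  50  49  49  48  46  51  51  51  48  50  50  50  41
263  47  47  47  47  47  48  47  47  48  47  49  49  51  49  48  51  49  47  50  50  48  50  48  50  49  51  49  51  51  51  51
264  48  48  47  48  48  48  47  47  48  49  49  50  51  49  49  47  48  48  49  50  49  49  48  50  49  47  50  49  52  50  50
265  47  47  45  48  48  48  49  49  47  45  48  46  48  50  48  49  48  49  49  48  48  49  48  48  51  51  50  50  51  50  49
266  47  47  46  47  47  48  47  49  46  48  49  47  48  49  49  48  48  48  48  48  50  50  49  50  49  50  48  49  52  50  49
267  49  47  48  48  47  49  50  49  48  48  47  47  49  51
[... 4245 characters left out ...]
 104  45  45  49  48  46  49
298 100 102 102  99  98  94  94  95  95  96  94  97  96 103 114 127 146 171 190 177  71  45  45  48  47  46  49
299  97 107  95  97 103 105 102 104 102  97  99 100  99  98 100  98 100 102 106  90  48  45  46  46  47  49  47
300  70  69  55  76 122 136 136 135 120  74  79  81  86 100 106  99  96  97  93  74  44  42  41  41  46  46  46
301  94  72  44  75 129 151 151 155 147  55  42  42  46  53  49  54  65  83  91  66  42  40  39  43  42  42  47
302 161 120  54  87 148 153 151 142 104  44  38  39  40  45  45  47  46  49  49  42  39  37  41  40  41  39  41
303  79  62  53 103 151 154 152 132  60  40  39  41  41  43  42  40  43  47  45  46  40  41  40  42  41  40  40
```

```bash

python3 - <<'E'
from h import *
im,K,T=shot("side")
px=dict(rear=(309.7,296.2,.048,-101,0),F=(238.3,286.2,.048,72,9.5),J=(244.3,273.7,.048,68.7,-34),Jt=(242.9,282.6,.015,68,-33))
W=np.array([ray(v[:2],K,T,v[2])[:2] for v in px.values()])*1e3; M=np.array([v[3:] for v in px.values()],float)
print(W.round(1).tolist())
for idx in ([0,1,2,3],[0,1,2],[1,2,0,3]):
    a,b=M[idx],W[idx];ac,bc=a.mean(0),b.mean(0);H=(a-ac).T@(b-bc);th=np.arctan2(H[0,1]-H[1,0],H[0,0]+H[1,1])
    Rm=np.array([[np.cos(th),-np.sin(th)],[np.sin(th),np.cos(th)]]);o=bc-Rm@ac
    print("yaw",np.degrees(th).round(2),"origin",o.round(1),"grip",(o+Rm@[0,-7]).round(1),"res",(b-(a@Rm.T+o)).round(1).tolist())
E
```

```text
[[449.3, 324.9], [614.0, 305.9], [604.3, 263.5], [608.6, 260.1]]
yaw -10.14 origin [545.1 307.5] grip [543.8 300.6] res [[3.7, -0.4], [-3.6, 1.7], [-2.4, 1.6], [2.4, -2.9]]
yaw -9.96 origin [544.3 308.4] grip [543.1 301.5] res [[4.5, -1.0], [-2.8, 0.6], [-1.7, 0.4]]
yaw -10.14 origin [545.1 307.5] grip [543.8 300.6] res [[-3.6, 1.7], [-2.4, 1.6], [3.7, -0.4], [2.4, -2.9]]
```

```bash

python3 - <<'E'
from h import *
im=cv2.imread("pics/s11.png");c=robot.camera("side");K=np.array(c["intrinsics"]);T=np.array(c["extrinsics"])
red=im[:,:,2].astype(float)
pts=[];bot=[]
for col in range(240,296,1):
    seg=red[284:300,col]; lo=max(0,int(2+ (col-240)*.14)-2); s=seg[lo:lo+7]; w=np.clip(s-125,0,None)
    r=284+lo+(w*np.arange(len(s))).sum()/max(w.sum(),1); pts.append([col,r]); 
    if col%3==0: print(col,round(r,2),s.astype(int))
pts=np.array(pts);W=np.array([ray(p,K,T,.048)[:2] for p in pts])*1e3
for i in range(0,len(W),4): print(pts[i].round(1),W[i].round(1))
E
```

```text
240 286.04 [ 44  88 226 129  98  99  82]
243 287.0 [ 46  47 109 213 116  98 102]
246 287.46 [ 46  43  67 170 164 105  99]
249 285.0 [ 44  53  54  92 103 100 103]
252 285.0 [116  76  68  70 104 105 102]
255 286.0 [ 43  46  46  73 112 103  99]
258 288.51 [ 31  58 146 147 122 106  75]
261 289.44 [ 40  47 105 145 141 109  85]
264 289.85 [ 38  60 162 174 146 108  81]
267 290.49 [ 41  47  85 173 172 117  96]
270 291.14 [ 46  59 142 172 155 113  89]
273 291.51 [ 40  44  72 180 174 128 108]
276 292.4 [ 39  50 100 175 159 107  83]
279 293.21 [ 40  42  58 142 176 164 103]
282 293.82 [ 65  42  41  80 179 228 147]
285 294.38 [ 76  44  51 131 207 188 104]
288 294.54 [101  85  45  70 200 213 112]
291 295.02 [ 99 102  89 111 232 127  95]
294 295.04 [129 100 100 100 184 144  99]
[240. 286.] [610.1 305.1]
[244. 287.] [600.5 307.5]
[248. 285.] [591.9 300.3]
[252. 285.] [582.6 299.6]
[256. 286.] [573.1 302.1]
[260.  289.4] [563.1 312.1]
[264.  289.9] [553.8 313. ]
[268.  290.5] [544.5 314.4]
[272.  291.5] [535.2 316.8]
[276.  292.4] [525.9 318.9]
[280.  293.6] [516.7 321.9]
[284.  294.2] [507.6 323. ]
[288.  294.5] [498.5 323.5]
[292.  295.2] [489.4 324.8]
```

```bash

python3 -m crank '[0,0,35,0,0,-1.2,0,0,0,70,0,0,-1.2,0,0,0,105,0,0,-1.2,0,0,0,130,0,0,-1.2,0,0,0,138,0,0,-1.2,60]' >/dev/null
python3 -m crank '[0,0,3,0,0,0,90,0,0,3,0,0,0,90,0,0,3,0,0,0,100,0,0,3,0,0,0,110,0,0,3,0,0,0,118]' |sed -n '2p;4,6p'
python3 -c "
from h import *
go([.5448,.2990,.0472],79.5)"
```

```text
position: [0.5461, 0.2995, 0.0475]
ft_force: [0.0, -0.2, 0.3]
grip_width: 0.055
grip_force: 0.0
t 26.62 pos [0.5461 0.2995 0.0475] yaw 79.5 F [ 0.  -0.2  0.3] w 0.055 gf 0.0
move [ 1.2 -0.7  0.3] [0.1 0.2 0. ]
```

```bash

python3 -m crank '[1,-0.5,0,0,0,0,122,1,-0.5,0,0,0,0,125,1,-0.5,0,0,0,0,127,1,-0.5,0,0,0,0,127,1,-0.5,0,0,0,0,127]' |sed -n '2p;4,6p'
python3 -m crank '[0,0,0,0,0,0,129,0,0.3,0,0,0,0,131,0,0.7,0,0,0,0,133,0,1,0,0,0,0,135,0,1.4,0,0,0,0,137]' |sed -n '2p;4,6p'
python3 -m crank '[0,0.3,0,0,0,0,139,0,0.7,0,0,0,0,141,0,1,0,0,0,0,143,0,1.4,0,0,0,0,145,0,1.7,0,0,0,0,147]' |sed -n '2p;4,6p'
python3 -m crank '[0,0.3,0,0,0,0,149,0,0.7,0,0,0,0,151,0,1,0,0,0,0,153,0,1.4,0,0,0,0,155,0,1.7,0,0,0,0,157]' |sed -n '2p;4,6p'
python3 -m crank '[0,0.3,0,0,0,0,159,0,0.7,0,0,0,0,161,0,1,0,0,0,0,161,0,1,0,0,0,0,161,0,1,0,0,0,0,161]' |sed -n '2p;4,6p'
```

```text
position: [0.5442, 0.299, 0.0462]
ft_force: [-1.1, 0.5, 2.0]
grip_width: 0.044
grip_force: 2.9
position: [0.5447, 0.3001, 0.046]
ft_force: [-0.1, -1.4, 3.5]
grip_width: 0.0407
grip_force: 3.8
position: [0.5449, 0.3018, 0.0458]
ft_force: [1.2, -0.4, 4.1]
grip_width: 0.0374
grip_force: 4.3
position: [0.545, 0.3036, 0.0458]
ft_force: [2.0, -0.1, 3.8]
grip_width: 0.0342
grip_force: 5.6
position: [0.5451, 0.3045, 0.0458]
ft_force: [2.1, 0.9, 2.5]
grip_width: 0.0322
grip_force: 6.4
```

```bash

python3 -m crank '[0,0,-4,0,0,0,161,0,0,-12,0,0,0,161,0,0,-26,0,0,0,161,0,0,-44,0,0,0,161,0,0,-62,0,0,0,161]' |sed -n '2p;4,6p'
python3 -m crank '[0,0,-15,0,0,0,163,0,0,-26,0,0,0,165,0,0,-32,0,0,0,167,0,0,-32,0,0,0,167,0,0,-32,0,0,0,167]' |sed -n '2p;4,6p'
python3 -c "
from h import *
go([.41,.15,.14],150)"
```

```text
position: [0.5434, 0.3042, 0.1077]
ft_force: [0.3, 0.2, -0.1]
grip_width: 0.032
grip_force: 6.1
position: [0.5446, 0.3044, 0.1395]
ft_force: [-0.5, 0.2, -0.8]
grip_width: 0.0303
grip_force: 7.0
t 29.53 pos [0.5446 0.3044 0.1395] yaw 79.5 F [-0.5  0.2 -0.8] w 0.0303 gf 7.0
move [ 104.2 -176.3   -0.3] [  0.   -0.1 -70.5]
```

```bash

python3 -m crank '[6,-10,0,0,0,-4,167,18,-30,0,0,0,-11,167,30,-50,0,0,0,-18,167,42,-70,0,0,0,-25,167,54,-90,0,0,0,-32,167]' >/dev/null
python3 -c "
from h import *
go([.41,.15,.14],150)"
```

```text
t 29.95 pos [0.4738 0.2249 0.1385] yaw 111.9 F [ 0.4 -0.2  0.2] w 0.0299 gf 7.0
move [ 87.1 -45.8  -1.2] [  0.1  -0.2 -38.1]
```

```bash

python3 -m crank '[16,-8,0,0,0,-7,167,34,-18,0,0,0,-14,167,52,-27,0,0,0,-21,167,68,-36,0,0,0,-28,167,80,-42,0,0,0,-34,167]' >/dev/null
python3 -m crank '[6,5,0,0,0,-4,167,6,5,0,0,0,-4,167,6,5,0,0,0,-4,167,6,5,0,0,0,-4,167,6,5,0,0,0,-4,167]' >/dev/null
python3 - <<'E'
from h import *
im,K,T=shot("side","pics/s12.png")
o=robot.get_obs();p=o["position"];r=R.from_quat(o["tool_rot"]).as_matrix();X=-r[:,0];Y=r[:,1];Z=-r[:,2]
go([.41,.15,.14],150)
c=proj(p-Z*.031+X*.07,K,T).round().astype(int);print(c)
sub=im[c[1]-14:c[1]+6,c[0]-12:c[0]+14,2]
print("    ",*["%3d"%v for v in range(c[0]-12,c[0]+14)])
for i,row in enumerate(sub): print(c[1]-14+i,*["%3d"%v for v in row])
E
```

```text
t 30.83 pos [0.4097 0.1556 0.1396] yaw 149.5 F [ 0.6  0.5 -1.1] w 0.0301 gf 7.0
move [ 4.7 -3.1 -0.4] [-0.   0.  -0.5]
[312 245]
     300 301 302 303 304 305 306 307 308 309 310 311 312 313 314 315 316 317 318 319 320 321 322 323 324 325
231  69  68  67  65  67  64  64  63  72  99  95  80  76  68  62  58  56  57  57  64  88  97  85  76  75  70
232  66  66  67  66  64  65  64  66  80  96  81  78  72  60  58  58  57  59  66  83  91  79  77  74  67  56
233  68  66  65  67  66  64  64  65  78  93  77  73  61  61  60  56  60  73  90  85  80  73  71  62  56  50
234  66  65  68  66  65  64  66  70  86  94  77  61  59  59  57  60  83 104  89  77  76  71  61  55  53  51
235  67  67  67  65  64  64  62  76 101  93  67  59  58  59  61  73 100  90  78  76  73  61  55  54  53  53
236  68  67  67  63  66  62  64  83 114  80  61  62  60  57  59  73  96  79  74  71  61  56  55  53  55  54
237  67  67  66  68  64  65  64  86 109  71  62  60  59  60  59  81 100  78  72  59  54  53  54  54  51  52
238  67  66  67  66  64  62  64  87 104  70  60  60  60  58  63  85 110  72  58  55  55  55  54  54  52  5
[... 597 characters left out ...]
  73  96  79  55  57  56  54  54  53  53  53  51  53
245  63  64  65  64  63  61  60  60  62  59  59  57  58  80 110  73  57  55  54  54  54  55  54  53  52  51
246  64  64  65  64  65  64  62  62  60  61  58  59  61  79 101  65  56  56  56  53  54  54  52  51  53  51
247  65  64  63  63  62  61  60  62  61  59  61  57  59  61  65  56  56  57  57  55  55  54  53  54  51  50
248  64  64  64  63  63  64  60  61  60  59  60  59  56  58  57  56  55  55  56  54  54  53  55  50  53  52
249  60  64  63  63  63  63  61  60  59  57  59  57  58  58  56  56  54  54  54  54  55  54  53  52  50  49
250  64  64  64  61  61  60  62  60  59  60  58  57  55  58  56  56  56  53  55  53  53  53  52  53  51  52
```

```bash

python3 - <<'E'
from h import *
im,K,T=shot("side")
o=robot.get_obs();p=o["position"];r=R.from_quat(o["tool_rot"]).as_matrix();X=-r[:,0];Y=r[:,1]
z=p[2]-.0045-.027   # gripped with TCP z .0458..0465 at rest
a=[(lambda w:np.array([w@X,w@Y])*1e3)(ray(u,K,T,z)-p) for u in((313.9,246.5),(306.7,243.4))]
d=a[0]-a[1];print(np.round(a,1).tolist(),"mid",((a[0]+a[1])/2).round(1),"sep",np.hypot(*d).round(1),"yaw",np.degrees(np.arctan2(-d[0],d[1])).round(1))
E
```

```text
[[72.8, 6.5], [72.6, -13.3]] mid [72.7 -3.4] sep 19.8 yaw -0.7
```

```bash
python3 -c "
from h import *
go([.4789,.0491,.12],99.1)"
python3 -m crank '[-4,-6,0,0,0,4,167,-10,-16,0,0,0,11,167,-16,-28,0,0,0,18,167,-23,-42,0,0,0,25,167,-30,-56,0,0,0,32,167]' >/dev/null
python3 -c "
from h import *
go([.4789,.0491,.12],99.1)"
```

```text
t 30.88 pos [0.4096 0.1556 0.1396] yaw 149.5 F [-0.1  1.  -0.5] w 0.0303 gf 7.0
move [  56.6 -113.8   19.7] [-0.   0.  50.4]
t 31.3 pos [0.4732 0.153  0.1397] yaw 117.2 F [0.6 0.1 0.1] w 0.0304 gf 7.0
move [ 42.3 -95.1  19.7] [ 0.  -0.  18.1]
```

```bash

python3 -m crank '[8,-18,2,0,0,4,167,18,-40,6,0,0,8,167,28,-62,10,0,0,12,167,37,-84,16,0,0,16,167,42,-95,19.5,0,0,18,167]' >/dev/null
python3 -m crank '[0,0,0,0,0,0,167,0,0,0,0,0,0,167,0,0,0,0,0,0,167,0,0,0,0,0,0,167,0,0,0,0,0,0,167]' >/dev/null
python3 - <<'E'
from h import *
im,K,T=shot("side","pics/s13.png")
go([.4789,.0491,.12],99.1)
o=robot.get_obs();p=o["position"];r=R.from_quat(o["tool_rot"]).as_matrix();X=-r[:,0];Y=r[:,1];Z=-r[:,2]
for y in(-3,0,3,6): print(y,proj(p-Z*.0045+Z*.006-X*.098+Y*y/1e3,K,T).round(1))
c=proj(p-X*.098,K,T).round().astype(int)
print("    ",*["%3d"%v for v in range(c[0]-14,c[0]+8)])
for r_ in range(c[1]-8,c[1]+10): print(r_,*["%3d"%v for v in im[r_,c[0]-14:c[0]+8,2]])
E
```

```text
t 32.18 pos [0.479  0.05   0.1205] yaw 99.6 F [ 0.5 -0.1 -1.1] w 0.0303 gf 7.0
move [ 0.3 -0.8  0.5] [-0.   0.   0.5]
-3 [333.5 198.5]
0 [333.7 199.1]
3 [334.  199.7]
6 [334.3 200.3]
     320 321 322 323 324 325 326 327 328 329 330 331 332 333 334 335 336 337 338 339 340 341
192  43  93 150 161 163 166 164 158 151 143 131 120 101  82  45  40  40  40  38  39  42  41
193  42  84 140 146 148 149 149 143 138 130 116 104  92  66  42  41  41  39  42  39  42  48
194  40  85 137 141 140 138 137 131 125 119 110 102  90  56  41  43  41  43  47  46  45  46
195  46  93 138 141 139 135 133 127 123 114 107 101  88  47  41  43  47  47  44  47  47  46
196  34  74 125 134 134 129 128 122 118 108 101  82  47  42  45  46  49  46  47  45  44  44
197  25  30  44  61  86  94 103  82  75  56  47  36  41  43  46  46  45  47  47  46  46  46
198  35  47  49  57  58  56  49  45  46  52  58  62  67  67  52  44  46  46  46  46  47  46
199  76 137 148 167 168 154 122 120 132 164 191 196 191 178 125  54  45  46  45  47  47  47
200  58  94  95 100 101  97  94  99 127 178 232 234 232 232 204  74  42  47  44  42  46  45
201  84 138 140 143 159 149 157 140 138 140 163 182 179 175 154  62  39  38  39  40  42  42
202  85 112 105  90  88  87  89  84  83  79  88 100  97  98  89  46  39  41  40  41  39  37
203  69  82  82  78  79  76  77  79  76  75  76  79  87  88  77  45  38  42  40  40  40  39
204  69  81  78  81  80  79  80  77  77  71  67  63  68  69  57  43  42  42  40  40  40  39
205  79  78  66  59  58  57  52  49  46  44  44  44  43  44  43  39  39  41  41  41  41  37
206  50  47  47  41  45  45  42  43  42  42  41  42  41  41  39  40  41  40  40  41  38  38
207  44  43  44  43  45  43  44  43  42  43  42  41  44  41  42  41  40  40  40  41  40  40
208  45  45  45  48  50  48  43  42  43  42  44  42  43  42  42  40  40  39  39  40  40  40
209  46  45  47  49  49  48  48  45  43  42  43  42  43  42  43  42  41  42  40  42  41  40
```

```bash
python3 -c "
from h import *
go([.42,.17,.17],177)"
python3 -m crank '[3,3,-10,0,0,-4,167,8,10,-22,0,0,-11,167,14,24,-34,0,0,-18,167,20,40,-44,0,0,-25,167,26,56,-50,0,0,-32,167]' >/dev/null
python3 -c "
from h import *
go([.42,.17,.17],177)"
```

```text
t 32.18 pos [0.479  0.05   0.1205] yaw 99.6 F [ 0.5 -0.1 -1.1] w 0.0303 gf 7.0
move [ 38.2 128.2 -49.5] [ -0.    0.  -77.4]
t 32.6 pos [0.4442 0.1009 0.1714] yaw 131.9 F [0.1 0.1 0.5] w 0.0305 gf 7.0
move [-28.1  67.6   1.3] [ -0.1   0.  -45.1]
```

```bash

python3 -m crank '[-4,10,0,0,0,-7,167,-9,22,0,0,0,-14,167,-14,34,0,0,0,-21,167,-20,48,0,0,0,-28,167,-25,60,0,0,0,-35,167]' >/dev/null
python3 -m crank '[0,3,0,0,0,-5,167,0,3,0,0,0,-10,167,0,3,0,0,0,-10,167,0,3,0,0,0,-10,167,0,3,0,0,0,-10,167]' >/dev/null
python3 - <<'E'
from h import *
im,K,T=shot("side","pics/s14.png")
o=robot.get_obs();p=o["position"];r=R.from_quat(o["tool_rot"]).as_matrix();X=-r[:,0];Y=r[:,1];Z=-r[:,2]
go([.42,.17,.17],177)
a=proj(p-Z*.0315+X*.07+Y*.008,K,T);b=proj(p-Z*.0315+X*.07-Y*.008,K,T);print("pred inner edges yaw0",a.round(2),b.round(2))
d=T[:3,3]-p-X*.07;print("camera azimuth at tip",np.degrees(np.arctan2(d[1],d[0])).round(1),"tool x",np.degrees(np.arctan2(X[1],X[0])).round(1))
c=((a+b)/2).round().astype(int)
print("    ",*["%3d"%v for v in range(c[0]-11,c[0]+12)])
for r_ in range(c[1]-16,c[1]+6): print(r_,*["%3d"%v for v in im[r_,c[0]-11:c[0]+12,2]])
E
```

```text
t 33.48 pos [0.4171 0.1774 0.1691] yaw 175.4 F [-0.   0.  -0.3] w 0.0297 gf 7.0
move [ 7.2 -3.5 -0.6] [-0.5 -1.7 -1.6]
pred inner edges yaw0 [326.46 244.96] [319.48 244.21]
camera azimuth at tip 83.3 tool x 85.4
     312 313 314 315 316 317 318 319 320 321 322 323 324 325 326 327 328 329 330 331 332 333 334
229  59  59  60  59  57  60  83  99  68  54  54  52  53  52  51  55  79  94  56  45  49  48  50
230  59  57  60  57  56  61  86 101  63  54  53  53  54  50  52  64  93  85  53  51  49  48  50
231  61  61  59  57  58  62  85 100  67  55  53  53  53  52  52  64  87  74  51  50  51  49  47
232  60  59  59  57  56  62  84  99  65  54  54  53  52  53  52  69  99  67  50  49  49  50  50
233  59  60  60  58  57  60  79  89  58  55  55  55  53  51  56  77  95  61  47  49  48  47  49
234  60  59  60  60  59  63  81  88  57  54  54  54  53  53  55  75  88  53  51  50  51  49  48
235  60  59  60  57  55  71 103  98  59  55  53  55  53  51  57  77  80  52  50  49  47  49  49
236  59  58  58  56  59  71  96  87  57  54  53  54  53  53  67  93  77  49  48  49  48  48  48
237  60  59  59  57  59
[... 620 characters left out ...]
  52  49  51  50  50  49  47
244  58  58  59  57  72  94  87  55  53  52  52  53  51  77 112  75  51  50  49  48  48  48  48
245  59  58  56  58  60  65  63  55  55  53  54  52  52  75 109  69  53  51  48  50  50  48  50
246  58  58  57  58  55  56  55  54  53  55  53  53  52  66  88  58  49  50  49  48  50  49  48
247  58  57  58  57  55  54  55  54  54  54  55  51  50  52  55  52  49  49  49  47  49  48  47
248  56  56  57  57  56  54  55  54  53  55  51  53  51  52  49  50  51  50  50  50  48  50  48
249  57  56  56  56  56  56  54  55  54  53  54  50  50  51  50  50  49  48  49  47  48  44  48
250  59  57  56  54  56  53  56  53  53  54  53  51  50  51  50  48  51  49  48  49  47  49  47
```

```bash

python3 -m crank '[0,-8,0,0,0,4,167,0,-18,0,0,0,11,167,2,-28,0,0,0,18,167,4,-38,0,0,0,25,167,6,-48,0,0,0,32,167]' >/dev/null
python3 -c "
from h import *
go([.4790,.0493,.10],99.1)"
```

```text
t 33.9 pos [0.465  0.1669 0.1697] yaw 143.0 F [-0.3 -0.2 -0.1] w 0.0302 gf 7.0
move [ 84.  -80.3  73.3] [-1.8 -0.6 43.9]
```

```bash

python3 -m crank '[12,-12,0,-0.5,0,5,167,28,-26,5,-1,-0.3,12,167,44,-42,10,-1.5,-0.6,19,167,60,-58,15,-1.8,-0.6,26,167,74,-71,20,-1.8,-0.6,33,167]' >/dev/null
python3 -c "
from h import *
go([.4790,.0493,.10],99.1)"
```

```text
t 34.32 pos [0.4781 0.0632 0.1529] yaw 109.9 F [0.  0.2 0.1] w 0.0303 gf 7.0
move [  3.8 -13.4  52.9] [ 0.  -0.1 10.8]
```

```bash

python3 -m crank '[1,-4,8,0,0,4,167,2,-8,18,0,0,8,167,4,-13,30,0,0,10.8,167,4,-13.4,44,0,0,10.8,167,4,-13.4,53,0,0,10.8,167]' >/dev/null
python3 -m crank '[0,0,10,0,0,0,167,0,0,20,0,0,0,167,0,0,28,0,0,0,167,0,0,32,0,0,0,167,0,0,32,0,0,0,167]' >/dev/null
python3 -m crank '[0,0,0,0,0,0,167,0,0,0,0,0,0,167,0,0,0,0,0,0,167,0,0,0,0,0,0,167,0,0,0,0,0,0,167]' >/dev/null
python3 -c "
from h import *
go([.4790,.0493,.062],99.1)"
```

```text
t 35.57 pos [0.4782 0.0515 0.0683] yaw 99.6 F [ 0.4 -0.4 -1. ] w 0.0302 gf 7.0
move [-0.5 -2.3  6.3] [ 0.  -0.1  0.5]
```

```bash

python3 -m crank '[-0.5,-2.2,2,0,0,0.5,167,-0.5,-2.2,4,0,0,0.5,167,-0.5,-2.2,5,0,0,0.5,167,-0.5,-2.2,5,0,0,0.5,167,-0.5,-2.2,5,0,0,0.5,167]' >/dev/null
python3 -m crank '[0,0,0,0,0,0,167,0,0,0,0,0,0,167,0,0,0,0,0,0,167,0,0,0,0,0,0,167,0,0,0,0,0,0,167]' >/dev/null
python3 - <<'E'
from h import *
im,K,T=shot("side","pics/s15.png")
go([.4790,.0493,.062],99.1)
M=np.array([*P0,.024])
for nm,v in dict(mark=(0,0),L8=(0,.008),Lm8=(0,-.008),L8e=(-.035,.008),L8f=(.035,.008),Lm8f=(.035,-.008)).items():
    print(nm,proj(M+[*(PX*v[0]+PY*v[1]),0],K,T).round(1))
for h in (.002,.004,.006): print("tipF,J at height",h,[proj(M+[*(PX*0+PY*s),h],K,T).round(1).tolist() for s in(.010,-.010)])
g=im.min(2)
print("    ",*["%3d"%v for v in range(252,292)])
for r in range(214,240): print(r,*["%3d"%v for v in g[r,252:292]])
E
```

```text
t 36.45 pos [0.4788 0.0494 0.0629] yaw 99.1 F [ 0.  -0.2 -0.4] w 0.0304 gf 7.0
move [-0.2 -0.1  0.9] [ 0.  -0.2 -0. ]
mark [271. 230.]
L8 [271.2 231.7]
Lm8 [270.8 228.2]
L8e [283.7 231.4]
L8f [258.8 232.1]
Lm8f [258.5 228.6]
tipF,J at height 0.002 [[271.3, 231.6], [270.8, 227.3]]
tipF,J at height 0.004 [[271.3, 231.0], [270.8, 226.7]]
tipF,J at height 0.006 [[271.3, 230.5], [270.8, 226.1]]
     252 253 254 255 256 257 258 259 260 261 262 263 264 265 266 267 268 269 270 271 272 273 274 275 276 277 278 279 280 281 282 283 284 285 286 287 288 289 290 291
214 231 230 230 229 229 230 223 211 231 232 225 212 238 240 240 237 227 209 234 236 235 238 241 236 237 231 224 237 239 234 223 226 233 215 187  77  52  50  48  44
215 244 243 238 223 218 213 221 239 249 249 247 235 226 231 242 250 252 250 253 252 248 249 252 255 255 255 255 255 255 255 255 255 255 253 241 143  76  51  47  46
216 255 254 255 255 255 255 255 255 254 254 254 255 255 255 255 254 254 254 255 255 255 254 254 254 255 255 250 199 186 174 153 148 146 133 128 107  89  50  42  46
217 254 254 254 254 254 254 254 254 254 254 254 25
[... 3021 characters left out ...]
 152 150 149 152 151 152 150 151 149 150 149
236 255 254 254 254 254 254 254 254 254 254 254 254 254 254 254 254 254 255 254 199 173 150 150 148 148 150 152 152 154 152 151 148 151 152 152 151 152 148 148 150
237 255 254 254 254 254 254 254 254 254 254 254 254 254 254 254 254 254 255 255 255 255 195 154 152 151 152 153 152 152 151 152 150 151 153 150 150 151 150 151 150
238 255 254 254 254 254 254 254 254 254 254 254 254 254 254 254 254 254 254 255 255 255 255 172 153 152 153 151 151 151 153 153 150 153 151 153 154 151 150 149 151
239 255 254 254 254 254 254 254 254 254 254 254 254 254 254 254 254 254 254 254 255 255 209 152 151 151 151 152 153 152 153 151 148 152 151 153 152 151 150 149 150
```

```bash

python3 -m crank '[0,0.5,0.7,0,0,0,167,0,0.5,1.5,0,0,0,167,0,0.5,2.3,0,0,0,167,0,0.5,3,0,0,0,167,0,0.5,3.5,0,0,0,167]' >/dev/null
python3 -m crank '[0,0,0.3,0,0,0,167,0,0,0.6,0,0,0,167,0,0,0.6,0,0,0,167,0,0,0.6,0,0,0,167,0,0,0.6,0,0,0,167]' >/dev/null
python3 - <<'E'
from h import *
im,K,T=shot("side","pics/s16.png")
go([.4788,.0495,.059],99.1)
g=im.min(2)
print("    ",*["%3d"%v for v in range(264,284)])
for r in range(218,240): print(r,*["%3d"%v for v in g[r,264:284]])
E
```

```text
t 37.33 pos [0.4787 0.0499 0.0588] yaw 99.1 F [-0.  -0.4 -0. ] w 0.0302 gf 7.0
move [ 0.  -0.4 -0.2] [ 0.  -0.2 -0. ]
     264 265 266 267 268 269 270 271 272 273 274 275 276 277 278 279 280 281 282 283
218 254 254 254 254 254 254 254 255 252 217 192 189 188 181 154 129 115 113 110 104
219 254 254 254 254 254 254 254 255 238 125 103 103 102 101 100  97  97  96  97  97
220 254 254 254 254 254 254 255 255 207 105  96  99 101 100 100 103 103 102 102 101
221 254 254 254 254 254 254 255 255 172 111 108 105 108 114 114 118 124 124 126 131
222 254 254 254 254 254 254 255 240 164 200 179 137 132 133 133 131 132 133 131 133
223 254 254 254 254 254 255 255 185 128 151 115 105 106 107 106 107 108 108 107 106
224 254 254 254 254 254 255 255 180 146 142 104 102 103 102 102 104 102 102 102 103
225 254 254 254 254 254 255 241 162 175 126 118 114 103 102 104 102 103 106 106 106
226 254 254 254 254 255 254 196 160 155 153 216 206 160 153 144 110 108 112 125 122
227 254 254 254 254 255 254 228 193 162 191 250 253 255 255 255 168 146 146 147 147
228 253 249 248 248 248 248 239 187 149 205 235 235 225 1
[... 250 characters left out ...]
 116 143 147 148 142 128 133
232 232 236 236 235 231 230 219 191 209 220 222 233 219 152 112 111 112 117 130 137
233 255 255 255 255 255 255 255 255 255 255 255 255 255 255 171 150 150 150 151 149
234 254 254 254 254 255 255 254 238 255 255 255 255 255 255 175 152 154 154 150 151
235 254 254 254 254 254 255 254 180 178 182 181 180 182 175 152 153 154 152 153 152
236 254 254 254 254 254 255 254 201 181 176 151 149 148 151 151 153 154 151 149 151
237 254 254 254 254 254 255 255 255 255 255 176 150 152 152 151 152 154 152 150 151
238 254 254 254 254 254 254 255 255 255 255 175 151 153 152 153 151 153 151 153 151
239 254 254 254 254 254 254 254 255 254 210 151 150 152 152 151 151 153 152 151 150
```

```bash

python3 -m crank '[0,-0.4,0,0,0,0,167,0,-0.4,0,0,0,0,167,0,-0.4,0,0,0,0,167,0,-0.4,0,0,0,0,167,0,-0.4,0,0,0,0,167]'
python3 -m crank '[0,0,0,0,0,0,167,0,0,0,0,0,0,167,0,0,0,0,0,0,167,0,0,0,0,0,0,167,0,0,0,0,0,0,167]' 
python3 -c "
from rig import robot
print(robot.hand_in())"
```

```text
time: 37.75
position: [0.4787, 0.0495, 0.0588]
tool_rot: [-0.079, 0.997, 0.0, -0.002]
ft_force: [-0.9, -0.0, -1.0]
grip_width: 0.0302
grip_force: 7.0
time: 38.17
position: [0.4788, 0.0495, 0.0588]
tool_rot: [-0.079, 0.997, 0.0, -0.002]
ft_force: [-0.5, -0.5, -0.3]
grip_width: 0.0302
grip_force: 7.0
the job is handed in; nothing more can be done
None
```

I handed the job in at 38.2 s, with no verdict returned: the offcuts are wiped into the tray, the scraper is back upright, and the tweezers are held at a gap of about 16 mm (estimated from the camera and grip width, good to about 1 mm), tips roughly 3 mm above the scribed lines, after one re-grip on the rest to reduce a tilt in the grip.

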